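# Refit the tee handle on the lens clamp and close the clamp

## Task

The lens clamp has lost its tee handle, which stands loose on the bench. Put the handle on the clamp's leaning, flat-sided spindle so that it sits fully home on the collar, then use it to turn the spindle clockwise until the clamp finger is over the lens against its stop, and let go. Leave the other things on the bench where they are.

Things in the scene. Friction and masses are not known exactly. Their poses are not given: they have to be found in the camera images.
- tee_handle: Loose dark steel tee handle, 0.17-0.34 kg, upright on its hub. Origin: centre of hub's underside; z up its axis; x along the tee bar. Hub 44 (x) by 36 (y), 42 mm tall; tee bar above it 110 long (x), 16 thick (y), from z = 42 to 72 mm. In the underside a blind rectangular socket, 26 (x) by 16 (y) mm, 32 deep, centred on the axis. A half turn about z makes no difference.
- spindle_seat (a point): On the spindle's axis, on top of its collar (steel disc 38 mm across, 16 mm above the sloping face): the hub's underside rests here when home. z outward along the spindle, leaning 35 deg from vertical to the clamp's front (to the robot); x up the slope, away from the robot. The frame is fixed to the clamp and does not turn with the spindle.
- spindle_tip (a point): Centre of the end of the spindle's flat-sided part, 28 mm above spindle_seat, same axes, not turning. That part is 24 mm wide and 14 across the flats (last 3 mm tapered by 1 mm per side); it fits the socket with 1 mm clearance per side, so the handle goes on only when turned to within about 4 deg of it, the bar along the 24 mm width.
- stop_pin (a point): Top of a small steel pin on the clamp's face, where the clamp finger stops when closed. The finger, a steel strip on the spindle just below the collar's top, reaches 57 mm from the axis, parallel to the 24 mm width. Closed = 0: finger down the slope over the lens, the width along spindle_seat's x. Spindle stops at 0 and 1.5 rad.
- clamp: Lens clamp fixed to the bench. Origin on the bench, x to its back, z up; base 136 x 112 x 8 mm (x -78 to 58). spindle_seat is 9 mm in front of and 73 mm above the origin. Starts open: spindle turned counterclockwise seen from above (positive about its z) by an unmeasured 0.5 to 1.3 rad; it turns stiffly (0.2 N m) and stays put, but pressing on it with 10 N while turning may drag it along.
- marker: Marker pen, 135 mm long, 17 mm thick, lying between the work places. Bystander, origin at the centre of its underside.
- stone_case: Polishing stone in a black case, 78 x 126 x 24 mm, at the left. Bystander, origin at the centre of its underside.
- pliers: Pliers with red handles, 171 mm long, lying at the front left. Bystander, origin at the centre of the underside.
- screw_dish: Small round steel dish, 70 mm across, 14 mm high, at the front. Bystander, origin at the centre of its underside.
- parts_box: Clear plastic parts box, 80 x 70 x 36 mm, at the back. Bystander, origin at the centre of its underside.

How it is judged:
On the way:
1. The handle is fully home on the spindle's collar while the clamp is still open (z of tee_handle in the frame of spindle_seat below 0.004 m and distance between tee_handle and spindle_seat below 0.006 m and angle between the z axis of tee_handle and the z axis of spindle_seat, either way round below 0.15 rad and angle between the x axis of tee_handle and the x axis of spindle_seat, either way round above 0.25 rad), for 0.2 s.
At the end, for the whole second after the job is handed in: The handle sits home on the clamp's spindle (underside within 4 mm of the collar, origin within 6 mm of spindle_seat, axes within 0.15 rad), at rest, with its bar within 0.2 rad of the fore-and-aft direction of the clamp's face (clamp closed) (z of tee_handle in the frame of spindle_seat below 0.004 m and distance between tee_handle and spindle_seat below 0.006 m and angle between the z axis of tee_handle and the z axis of spindle_seat, either way round below 0.15 rad and angle between the x axis of tee_handle and the x axis of spindle_seat, either way round below 0.2 rad and linear speed of tee_handle below 0.02 m/s); the robot touches nothing.
It fails at once if a bystander is shifted by more than 30 mm (distance of any of marker, stone_case, pliers, screw_dish, parts_box from where it was at the start of the episode above 0.03 m).
It also fails if it takes over 54 s, if anything falls off the work surface, if the arm or the gripper's body presses on something with over 40 N, if the wrist force passes 120 N, or if a joint passes its speed limit or range.

## Robot

A 6-joint arm with a two-finger parallel gripper is mounted at the origin on a cart in front of the work surface, level with it; the furniture and walls round the work are solid. World frame = base frame: x ahead of the robot, y to its left, z up, the work surface at z = 0. Lengths are in m, angles in rad, forces in N, time in s.
With the tool pointing down it reaches from about 0.275 to 0.875 m from the base axis. Payload 12.5 kg.
Tool frame: the origin (TCP) lies on the centre line of the jaws, within the pads' length; the fingertips stand 22 mm ahead of it and the grasp point (between the pads) lies 3 mm ahead of it; z points along the fingers, y is the line along which they close (so a half turn about z gives the same grasp; the last joint's range is limited). The gripper opens to 85 mm and grips with 20 to 120 N. Pads are 22 mm wide; open, the fingers measure 114 mm over their backs; the gripper's body (76 mm by 85 mm) begins 54 mm behind the grasp point. The pads swing forward as they close: fully open they stand 13 mm farther back than shut.
Start: joints at [1.033, 0.351, 1.652, -0, 1.139, -0.085], TCP at [0.241, 0.495, 0.232] pointing down, gripper open.
Joint ranges: [-2.75, 2.75], [-0.79, 2.1], [0.01, 2.65], [-1.57, 4.71], [0.07, 3.14], [-2.87, 2.87]. Speed limits (rad/s): [2.22, 2.22, 2.79, 3.14, 3.14, 3.14].

## Interface

Orientations are given as a unit quaternion [w, x, y, z].
In Python, from workcell import bot gives the robot as it stands. The module is installed in compiled form; this text tells all that it offers.
- The arm moves only by the tool servo_tool, never from a script. Its argument "increments" is a list of rows, each an object of numbers: "x", "y", "z": the shift along the tool's x, y, z normalised to -1 to 1, where 1 is 30 cm; "spin": the turn about the tool's z normalised to -1 to 1, where 1 is 90 degrees. In form: [{"x": .., "y": .., "z": .., "spin": ..}, ...]. A call has 1 to 8 rows; each row shifts and turns the commanded pose from where the row before left it, along the tool's axes as they then stand; what a row does not reach is not made up. A row lasts 1/8 s, in which the tool goes at most 62.5 mm and 10.7 degrees, less where a joint would pass 70% of its speed; a pose out of reach is approached as far as the arm can. A call with a number of a shift or a turn outside -1 to 1 is refused whole. A call with a gripper value outside its range is refused whole. "gripper" is the opening, from 0 (shut) to 1 (fully open), set as the call begins (left out, the last holds). The fingers move at their own pace and stop on an object; the grip force is fixed at half the most. Time passes only in rows, so rows that do not move let the fingers close. It gives the time, the measured TCP pose, the force, the opening and the grip force at its end, in the units of the state.
- bot.sense(): the state, without advancing time (a new reading comes with each control period).
- bot.capture(name): name is "side" or "top"; returns the picture (480x640x3 uint8, red, green, blue); there is no depth.
- bot.get_calibration(name): a dict with "fovy" (degrees; the focal length in pixels is half the picture's height over the tangent of half this angle, whatever the lens; pixels are square), "cx", "cy" (the principal point, pixels), "rvec" (rotation vector, rad) and "tvec" (3), from world to camera coordinates, as OpenCV has them. Camera axes: x right, y down, z forward; pixel columns grow to the right and rows downward; lengths in m; the calibration is good to about 2 mm. A picture is of the moment at which its call begins. get_calibration takes no time and is no camera call.
- bot.hand_in(): hands the job in; it is judged then, once.
The state is a dict: "time": time; "joint_positions": joint angles; "joint_velocities": joint speeds; "joint_torque": joint torques, N m; "eef_pos": TCP position; "eef_rot": TCP orientation; "ft_force": force on the tool from outside, world axes, zero at the start; "moment": the same for the moment, N m; "opening": finger opening in m; "finger_force": force on a finger pad.
Only numpy, scipy, OpenCV 4.12 (cv2) and the standard library are available. Lean on these libraries where they do the work, as an engineer would, in place of code of your own. Each camera call takes 0.05 s, during which the arm holds its last target. There are 200 camera calls.

## Working session

There is one attempt and no reset: what is moved stays moved. The work goes in short steps, Python scripts to look and compute and a tool call to move; the robot and the scene stay as the last step left them, time stands still between calls to the robot, and variables do not carry over. Pictures are saved under pics/ and viewed, at most 10 in all, crops included, and the job is handed in when it is done.

Besides the shell and the picture viewer there is one more tool, called after "Emit:" as a command line: name --argument value ..., lists and objects as JSON in quotes. servo_tool: Moves the arm, as the interface text tells. Its arguments: {"type":"object","properties":{"increments":{"type":"array"},"gripper":{"type":"number"}},"required":["increments"]}

```bash
mkdir -p pics
cat > h.py <<'E'
import numpy as np, cv2
from workcell import bot
def cal(n):
    c=bot.get_calibration(n); f=240/np.tan(np.radians(c['fovy'])/2)
    K=np.array([[f,0,c['cx']],[0,f,c['cy']],[0,0,1.]]); return K,np.array(c['rvec'],float).reshape(3),np.array(c['tvec'],float).reshape(3)
def proj(n,P):
    K,r,t=cal(n); return cv2.projectPoints(np.array(P,float).reshape(-1,1,3),r,t,K,None)[0].reshape(-1,2)
def ray(n,uv):
    K,r,t=cal(n); R=cv2.Rodrigues(r)[0]; d=R.T@np.linalg.inv(K)@np.array([*uv,1.]); return -R.T@t,d/np.linalg.norm(d)
def onz(n,uv,z):
    o,d=ray(n,uv); return o+d*(z-o[2])/d[2]
def tri(a,b):
    (o1,d1),(o2,d2)=ray('top',a),ray('side',b)
    s=np.linalg.lstsq(np.c_[d1,-d2],o2-o1,rcond=None)[0]; p,q=o1+s[0]*d1,o2+s[1]*d2
    return (p+q)/2,np.linalg.norm(p-q)
E
python3 - <<'E'
from h import *
for n in('top','side'):
    cv2.imwrite(f'pics/{n}0.png',bot.capture(n)[:,:,::-1]); K,r,t=cal(n); print(n,K[0],-cv2.Rodrigues(r)[0].T@t,cv2.Rodrigues(r)[0].round(2).tolist())
print(bot.sense())
E
```

```text
top [541.3790863    0.         317.30704036] [0.42185769 0.10585826 1.19242273] [[0.02, -1.0, 0.02], [-0.99, -0.03, -0.11], [0.11, -0.02, -0.99]]
side [442.97384411   0.         312.87280093] [ 0.51567038 -0.58728563  0.60023222] [[1.0, -0.04, -0.01], [-0.04, -0.61, -0.8], [0.02, 0.79, -0.61]]
{'time': 0.1, 'joint_positions': array([ 1.03340578e+00,  3.51172470e-01,  1.65234628e+00, -1.13066035e-05,
        1.13907868e+00, -8.46343843e-02]), 'joint_velocities': array([ 0.00115258, -0.0024338 , -0.00110606,  0.00134536,  0.00058225,
        0.00048236]), 'joint_torque': array([ 9.36209908e-04, -5.06846488e+01, -2.91873801e+01, -6.16967282e-05,
        2.73910162e-03, -4.84360464e-05]), 'eef_pos': array([0.24044511, 0.49434061, 0.23162292]), 'eef_rot': array([-1.48853879e-04,  2.24447159e-01,  9.74486131e-01, -4.79853025e-04]), 'ft_force': array([ 0.02743706, -0.20926124, -0.87438   ]), 'moment': array([-0.04347638,  0.03052389,  0.05848307]), 'finger_force': 0.0, 'opening': 0.08566498821997143}
```

View pics/top0.png

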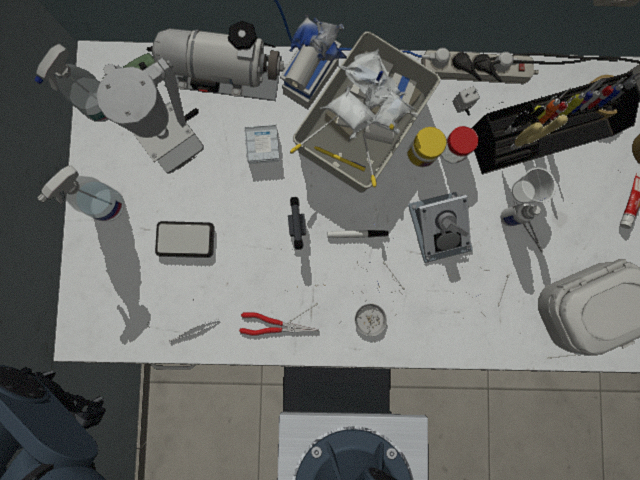

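View pics/side0.png

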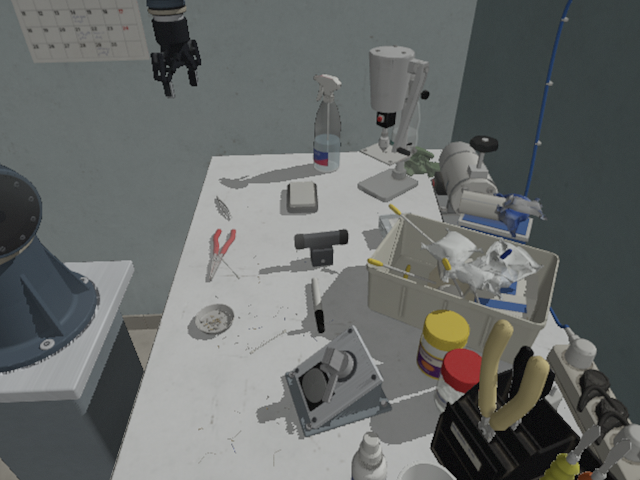

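The overview shows the handle at about top (296,222) / side (321,248), and the clamp at about top (443,228) / side (335,378). I'll enlarge both.

Run:
```python
from h import *
t=cv2.imread('pics/top0.png'); s=cv2.imread('pics/side0.png')
def c(im,x,y,w,h,k): return cv2.resize(im[y:y+h,x:x+w],None,fx=k,fy=k,interpolation=cv2.INTER_CUBIC)
# top: handle 266..336 x 187..257 ; clamp 400..480,188..268 ; side handle 286..356, 222..277
a=c(t,405,185,75,85,7); b=c(s,280,320,115,115,5)
o=np.zeros((600,800,3),np.uint8)
m=c(t,400,185,80,60+25,5); o[:425,:400]=m; o[:, 400:]=0
n=c(s,280,322,80+30,110,3.6); o[:396,402:402+396]=n
o[428:428+172,0:400]=c(t,256,197,100,43,4)
o[428:428+172,402:402+344]=c(s,280,226,86,43,4)
cv2.imwrite('pics/crop0.png',o)
```

```text
(no output)
```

View pics/crop0.png

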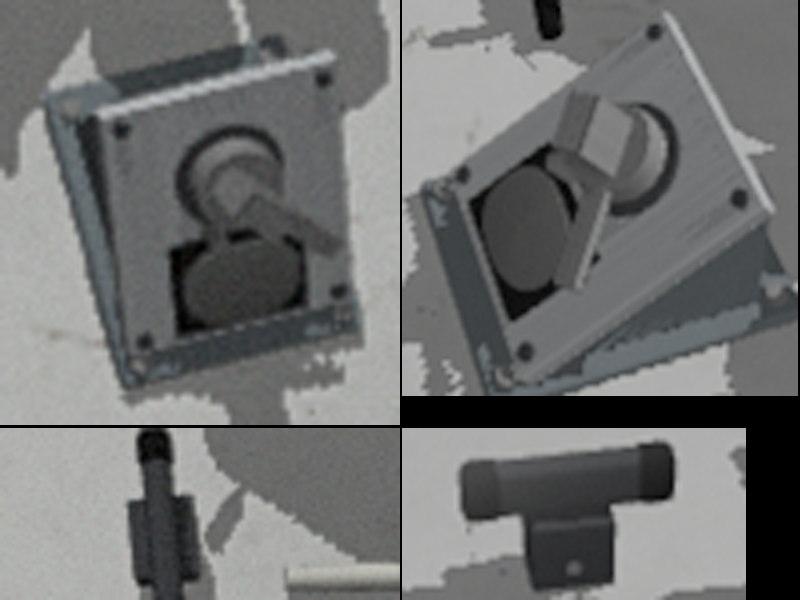

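Crop: bar lies nearly along world x (fore-aft), top ends at about (295,197) and (298,248). The clamp is open, and its finger points right and slightly toward the robot. I'll fit poses to these points and check them with an overlay.

```bash
cat > model.py <<'E'
from h import *
from scipy.optimize import least_squares
Rz=lambda a:cv2.Rodrigues(np.array([0,0,a],float))[0]
def pl(p,P): return (Rz(p[2])@np.array(P,float).reshape(-1,3).T).T+[p[0],p[1],0]
a=np.radians(35); Rs=np.array([[np.cos(a),0,-np.sin(a)],[0,1,0],[np.sin(a),0,np.cos(a)]])
def seat(p,P): return pl(p,(Rs@np.array(P,float).reshape(-1,3).T).T+[-.009,0,.073])
def box(x,y,z0,z1): return np.array([[i,j,k] for k in(z0,z1) for i,j in((-x,-y),(x,-y),(x,y),(-x,y))])
def draw(im,n,P,k,o,col):
    q=(proj(n,P)-o+.5)*k
    for i,j in [(0,1),(1,2),(2,3),(3,0),(4,5),(5,6),(6,7),(7,4),(0,4),(1,5),(2,6),(3,7)]:
        cv2.line(im,tuple(q[i].astype(int).tolist()),tuple(q[j].astype(int).tolist()),col,1)
E
cat > fit.py <<'E'
from model import *
def fit(obs,p0):
    f=lambda p:np.concatenate([(proj(n,pl(p,P))[0]-uv) for n,P,uv in obs])
    r=least_squares(f,p0); print(r.x.round(4),r.fun.round(1)); return r.x
m=.001
H=fit([('side',[-.022,-.018,0],(312.5,266.5)),('side',[.022,-.018,0],(332.5,265.7)),
 ('top',[.055,0,.072],(294.2,197.4)),('top',[-.055,0,.072],(298,249))],[.5,.15,0])
C=fit([('top',[-.078,.056,.008],(425.5,262)),('top',[.058,.056,.008],(409.3,205)),('top',[-.078,-.056,.008],(471.5,251)),
 ('side',[-.078,.056,.008],(286.2,372.6)),('side',[-.078,-.056,.008],(304,430))],[.5,-.17,.2])
for q,z in((( 425.5,262),(286.2,372.6)),((471.5,251),(304,430))): print(tri(q,z))
print('bar end, hub',tri((298,249),(295,238)),tri((294.2,197.4),(347,233)))
print('seat',seat(C,[0,0,0]),'tip',seat(C,[0,0,.028]))
o=np.zeros((600,800,3),np.uint8)
for th,(x0,y0) in zip((.9,),((0,0),)):
  for n,org,at in (('top',(400,185),(0,0)),('side',(285,325),(400,0))):
    im=cv2.imread(f'pics/{n}0.png'); im=cv2.resize(im[org[1]:org[1]+85,org[0]:org[0]+80],None,fx=5,fy=5,interpolation=cv2.INTER_CUBIC)
    b=box(.068,.056,0,.008)-[.010,0,0]
    draw(im,n,pl(C,b),5,org,(0,255,255))
    s=box(.012,.007,0,.028); draw(im,n,seat(C,(Rz(th)@s.T).T),5,org,(0,255,0))
    f=np.array([[0,0,0],[-.057,0,0]]); q=(proj(n,seat(C,(Rz(th)@f.T).T))-org+.5)*5
    cv2.line(im,tuple(q[0].astype(int).tolist()),tuple(q[1].astype(int).tolist()),(0,0,255),1)
    o[:425,at[0]:at[0]+400]=im
for n,org,x in(('top',(256,195),0),('side',(280,226),400)):
    im=cv2.imread(f'pics/{n}0.png'); im=cv2.resize(im[org[1]:org[1]+58,org[0]:org[0]+133],None,fx=3,fy=3,interpolation=cv2.INTER_CUBIC)
    draw(im,n,pl(H,box(.022,.018,0,.042)),3,org,(0,255,255));draw(im,n,pl(H,box(.055,.008,.042,.072)),3,org,(0,255,0))
    o[426:600,x:x+399]=im
cv2.imwrite('pics/fit.png',o)
E
python3 fit.py
```

```text
[0.5538 0.131  0.0973] [-0.7  0.5  0.2 -0.8  0.2 -0.6  0.1  0.1]
[ 0.5702 -0.1825  0.2572] [-2.3  0.6 -1.6 -2.1  0.7 -0.2 -1.4 -2.4  0.4  4. ]
(array([ 0.48237346, -0.15318658,  0.00841949]), np.float64(0.0008328907544739891))
(array([ 0.50847112, -0.25348048,  0.01300933]), np.float64(0.0004541778453695619))
bar end, hub (array([0.50054333, 0.12599344, 0.06526817]), np.float64(0.0015282571696010818)) (array([0.60782988, 0.13686911, 0.06533662]), np.float64(0.0010903941768054615))
seat [[ 0.56146903 -0.18483205  0.073     ]] tip [[ 0.54593726 -0.18891767  0.09593626]]
```

View pics/fit.png

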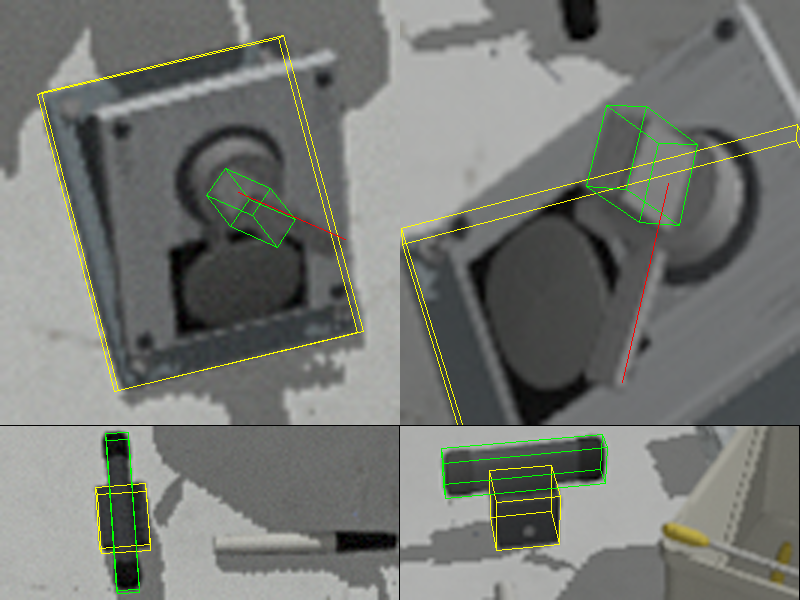

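Handle fits within about 1 px. The clamp fit is a few mm off because its base corners are chamfered. I'll take one clean enlargement of the spindle to fit it directly.

Run:
```python
from h import *
o=np.zeros((600,800,3),np.uint8)
for n,org,x in(('top',(430,204),0),('side',(316,340),400)):
    im=np.mean([bot.capture(n)[:,:,::-1].astype(float) for _ in range(4)],0).astype(np.uint8)
    im=cv2.resize(im[org[1]:org[1]+60,org[0]:org[0]+40],None,fx=10,fy=10,interpolation=cv2.INTER_CUBIC)
    o[:,x:x+400]=np.clip(im*1.3,0,255)
cv2.imwrite('pics/sp.png',o)
```

```text
(no output)
```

View pics/sp.png

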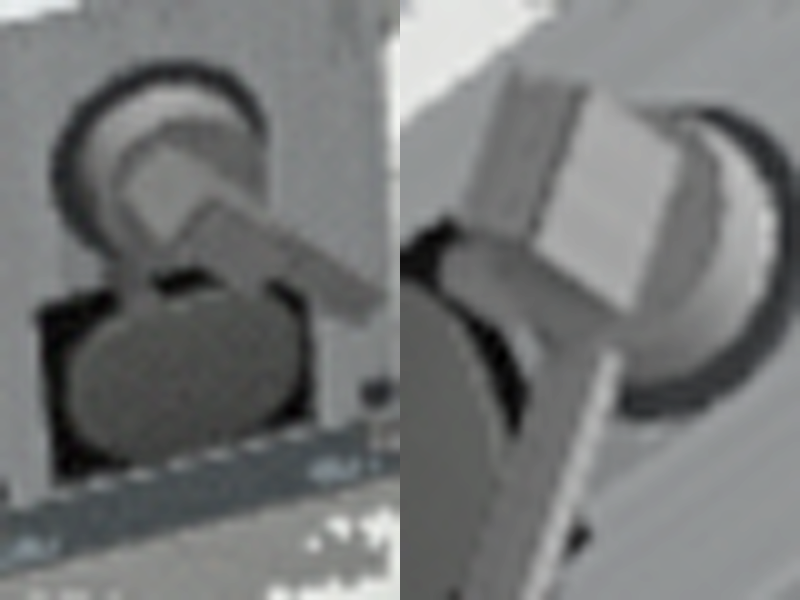

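```bash
cat > fit2.py <<'E'
from model import *
S=lambda X,Y:(316+(X-400+.5)/10-.5,340+(Y+.5)/10-.5)
T=lambda X,Y:(430+(X+.5)/10-.5,204+(Y+.5)/10-.5)
ob=[('side',(.011,.006,.028),S(512,73)),('side',(.011,-.006,.028),S(590,82)),('side',(-.011,-.006,.028),S(535,245)),('side',(-.011,.006,.028),S(465,225)),
('side',(-.012,-.007,0),S(630,315)),('side',(.012,-.007,0),S(680,145)),('top',(-.057,0,-.001),T(373,307))]
def f(p):
    r=[proj(n,seat(p,Rz(p[3])@np.array(P)))[0]-uv for n,P,uv in ob]; return np.r_[np.concatenate(r),(p[2]-.255)*30]
r=least_squares(f,[.57,-.185,.255,.9]); p=r.x; print(p.round(4),r.fun.round(1))
np.save('clamp.npy',p)
print(seat(p,[[0,0,0],[0,0,.028]]).round(4))
o=np.zeros((600,800,3),np.uint8); sp=cv2.imread('pics/sp.png')
for n,org,x in(('top',(430,204),0),('side',(316,340),400)):
    im=sp[:,x:x+400].copy(); R=Rz(p[3])
    b=box(.012,.007,0,.028); b[4:,:2]-=np.sign(b[4:,:2])*.001
    draw(im,n,seat(p,(R@b.T).T),10,org,(0,255,0)); draw(im,n,seat(p,(R@(box(.0285,.006,-.004,0)-[.0285,0,0]).T).T),10,org,(0,0,255))
    c=[[.019*np.cos(t),.019*np.sin(t),0] for t in np.linspace(0,6.28,60)]
    cv2.polylines(im,[((proj(n,seat(p,c))-org+.5)*10).astype(int)],True,(0,255,255)); draw(im,n,pl(p,box(.068,.056,0,.008)-[.01,0,0]),10,org,(255,255,0))
    o[:,x:x+400]=im
cv2.imwrite('pics/fit2.png',o)
E
python3 fit2.py
```

```text
[ 0.5698 -0.1838  0.2776  0.7782] [ 0.1  0.1 -1.   0.2 -0.5 -1.  -0.2 -0.3  0.9 -0.1  0.9  0.8  0.4  0.3
  0.7]
[[ 0.5611 -0.1863  0.073 ]
 [ 0.5457 -0.1907  0.0959]]
```

View pics/fit2.png

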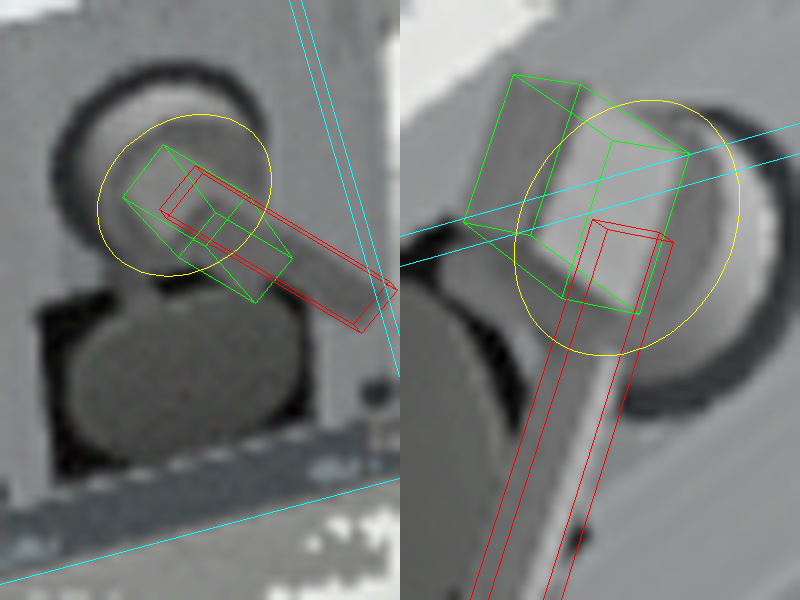

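Emit:
servo_tool --increments '[{"x":0,"y":0,"z":-0.2,"spin":0},{"x":0,"y":0,"z":-0.2,"spin":0},{"x":0,"y":0,"z":-0.2,"spin":0},{"x":0,"y":0,"z":-0.2,"spin":0}]'

```text
time: 1.0
eef_pos: [0.2404, 0.4942, 0.4742]
eef_rot: [0.0, 0.224, 0.974, 0.0]
ft_force: [-0.1, 0.6, -0.1]
opening: 0.0855
finger_force: 0.0
```

Spindle fit is good to about 2 mm: seat ≈ (0.561,-0.186,0.073), θ≈0.78, clamp yaw ≈0.27. The moves offer no tilt, so I'll check in free space, upward, how the arm behaves at its reach limit.

Emit:
servo_tool --increments '[{"x":0,"y":0,"z":-0.2,"spin":0},{"x":0,"y":0,"z":-0.2,"spin":0},{"x":0,"y":0,"z":-0.2,"spin":0},{"x":0,"y":0,"z":-0.2,"spin":0},{"x":0,"y":0,"z":-0.2,"spin":0},{"x":0,"y":0,"z":-0.2,"spin":0},{"x":0,"y":0,"z":-0.2,"spin":0},{"x":0,"y":0,"z":-0.2,"spin":0}]'

```text
time: 2.0
eef_pos: [0.2095, 0.4296, 0.7974]
eef_rot: [0.006, 0.224, 0.974, 0.026]
ft_force: [0.2, 0.2, -0.3]
opening: 0.0856
finger_force: 0.0
```

```bash
python3 -c "
from h import *
s=bot.sense(); print(s['joint_positions'].round(3),s['eef_pos'],s['eef_rot'],s['time'])"
```

```text
[ 1.017  0.472  0.013  0.011  2.604 -0.092] [0.20948875 0.42961954 0.797412  ] [0.00593963 0.22440056 0.97413119 0.02602961] 2.0
```

The tool tilts outward at the limit: the pitch sum fell from π to 3.089. I'll see whether it grows and persists.

Emit:
servo_tool --increments '[{"x":0,"y":0.2,"z":-0.1,"spin":0},{"x":0,"y":0.2,"z":-0.1,"spin":0},{"x":0,"y":0.2,"z":-0.1,"spin":0},{"x":0,"y":0.2,"z":-0.1,"spin":0}]'

```text
time: 2.5
eef_pos: [0.2527, 0.5187, 0.752]
eef_rot: [0.016, 0.224, 0.972, 0.072]
ft_force: [0.1, 0.3, 0.0]
opening: 0.0852
finger_force: 0.0
```

```bash
cat > st.py <<'E'
from h import *
from scipy.spatial.transform import Rotation as R
s=bot.sense(); q=s['eef_rot']; M=R.from_quat([q[1],q[2],q[3],q[0]]).as_matrix()
print(s['time'],s['joint_positions'].round(3),s['eef_pos'].round(4),'sum',s['joint_positions'][[1,2,4]].sum().round(3),'\n',M.round(3),s['ft_force'].round(1),s['moment'].round(2))
E
python3 st.py
```

```text
2.5 [ 1.031  0.568  0.013  0.019  2.414 -0.072] [0.2527 0.5187 0.752 ] sum 2.995 
 [[-0.899  0.433  0.064]
 [ 0.438  0.889  0.132]
 [-0.     0.146 -0.989]] [0.1 0.3 0. ] [0.01 0.07 0.  ]
```

Tilt grows with outward pushing. Now check that it persists when coming back into reach.

Emit:
servo_tool --increments '[{"x":0,"y":-0.2,"z":0.1,"spin":0},{"x":0,"y":-0.2,"z":0.1,"spin":0},{"x":0,"y":-0.2,"z":0.1,"spin":0},{"x":0,"y":-0.2,"z":0.1,"spin":0}]'

```text
time: 3.0
eef_pos: [0.1997, 0.4069, 0.6753]
eef_rot: [0.016, 0.224, 0.972, 0.072]
ft_force: [0.8, 0.6, 0.8]
opening: 0.0857
finger_force: 0.0
```

```bash
python3 st.py
```

```text
3.0 [ 1.002  0.032  0.997  0.019  1.966 -0.108] [0.1997 0.4069 0.6753] sum 2.995 
 [[-0.899  0.433  0.064]
 [ 0.437  0.89   0.132]
 [ 0.     0.147 -0.989]] [0.8 0.6 0.8] [ 0.01  0.01 -0.02]
```

The tilt persists, so a 35° tilt can be built at the reach limit while carrying the handle. First I'll undo the present tilt at the inner limit, so that the grasp is upright.

Emit:
servo_tool --increments '[{"y":-0.12,"z":0.17},{"y":-0.12,"z":0.17},{"y":-0.12,"z":0.17},{"y":-0.12,"z":0.17},{"y":-0.12,"z":0.17},{"y":-0.12,"z":0.17},{"y":-0.12,"z":0.1},{"y":-0.12,"z":0}]'

```text
schema error: expected keys x, y, z, spin
```

```bash
python3 st.py
```

```text
3.0 [ 1.002  0.032  0.997  0.019  1.966 -0.108] [0.1997 0.4069 0.6753] sum 2.995 
 [[-0.899  0.433  0.064]
 [ 0.437  0.89   0.132]
 [ 0.     0.147 -0.989]] [0.8 0.6 0.8] [ 0.01  0.01 -0.02]
```

Emit:
servo_tool --increments '[{"x":0,"y":-0.12,"z":0.17,"spin":0},{"x":0,"y":-0.12,"z":0.17,"spin":0},{"x":0,"y":-0.12,"z":0.17,"spin":0},{"x":0,"y":-0.12,"z":0.17,"spin":0},{"x":0,"y":-0.12,"z":0.17,"spin":0},{"x":0,"y":-0.12,"z":0.17,"spin":0},{"x":0,"y":-0.12,"z":0.1,"spin":0},{"x":0,"y":-0.12,"z":0,"spin":0}]'

```text
time: 4.0
eef_pos: [0.0958, 0.1945, 0.3]
eef_rot: [0.015, 0.224, 0.972, 0.07]
ft_force: [-0.2, -0.6, 2.1]
opening: 0.0853
finger_force: 0.0
```

```bash
python3 st.py
```

```text
4.0 [ 0.848 -0.542  2.284  0.041  1.262 -0.281] [0.0958 0.1945 0.3   ] sum 3.004 
 [[-0.899  0.433  0.061]
 [ 0.437  0.89   0.129]
 [ 0.001  0.143 -0.99 ]] [-0.2 -0.6  2.1] [-0.01 -0.07  0.01]
```

Emit:
servo_tool --increments '[{"x":0,"y":-0.06,"z":0.16,"spin":0},{"x":0,"y":-0.06,"z":0.16,"spin":0},{"x":0,"y":-0.06,"z":0.1,"spin":0}]'

```text
time: 4.38
eef_pos: [0.0809, 0.1637, 0.168]
eef_rot: [0.016, 0.224, 0.972, 0.071]
ft_force: [0.2, 1.0, -0.4]
opening: 0.0855
finger_force: 0.0
```

```bash
python3 st.py
```

```text
4.375 [ 0.781 -0.45   2.584  0.064  0.87  -0.375] [0.0809 0.1637 0.168 ] sum 3.005 
 [[-0.899  0.433  0.063]
 [ 0.437  0.89   0.131]
 [ 0.     0.146 -0.989]] [ 0.2  1.  -0.4] [-0.09  0.03  0.02]
```

Emit:
servo_tool --increments '[{"x":0,"y":0,"z":0,"spin":0.118},{"x":0,"y":0,"z":0,"spin":0.118},{"x":0,"y":0,"z":0,"spin":0.118},{"x":0,"y":0,"z":0,"spin":0.118},{"x":0,"y":0,"z":0,"spin":0.118},{"x":0,"y":0,"z":0,"spin":0.118},{"x":0,"y":0,"z":0,"spin":0.118},{"x":0,"y":0,"z":0,"spin":0.118}]'

```text
time: 5.38
eef_pos: [0.0816, 0.1646, 0.1696]
eef_rot: [-0.036, 0.823, 0.563, 0.064]
ft_force: [0.1, 0.2, -0.6]
opening: 0.0853
finger_force: 0.0
```

Emit:
servo_tool --increments '[{"x":-0.05,"y":0,"z":0,"spin":0},{"x":-0.05,"y":0,"z":0,"spin":0}]'

```text
time: 5.62
eef_pos: [0.0708, 0.1365, 0.1651]
eef_rot: [-0.036, 0.821, 0.566, 0.064]
ft_force: [0.7, -0.2, 0.4]
opening: 0.0853
finger_force: 0.0
```

```bash
python3 st.py
```

```text
5.625 [ 0.667 -0.563  2.631  0.079  0.944  0.989] [0.0708 0.1365 0.1651] sum 3.011 
 [[ 0.351  0.934  0.064]
 [ 0.925 -0.357  0.132]
 [ 0.146  0.013 -0.989]] [ 0.7 -0.2  0.4] [-0.09  0.06 -0.01]
```

The inner limit gets too near the base. The arm has a clear outer limit on the -y side that cancels the unwanted y tilt, so I'll go round there.

Emit:
servo_tool --increments '[{"x":0.015,"y":0.11,"z":-0.17,"spin":0},{"x":0.015,"y":0.11,"z":-0.17,"spin":0},{"x":0.015,"y":0.11,"z":-0.17,"spin":0},{"x":0.015,"y":0.11,"z":-0.17,"spin":0},{"x":0.015,"y":0.11,"z":-0.17,"spin":0},{"x":0.015,"y":0.11,"z":-0.17,"spin":0},{"x":0.015,"y":0.11,"z":-0.17,"spin":0},{"x":0.015,"y":0.11,"z":-0.17,"spin":0}]'

```text
time: 6.62
eef_pos: [0.2984, 0.0267, 0.5643]
eef_rot: [-0.036, 0.822, 0.565, 0.063]
ft_force: [0.4, 0.1, 0.3]
opening: 0.0851
finger_force: 0.0
```

Emit:
servo_tool --increments '[{"x":-0.175,"y":-0.022,"z":-0.105,"spin":0},{"x":-0.175,"y":-0.022,"z":-0.105,"spin":0},{"x":-0.175,"y":-0.022,"z":-0.105,"spin":0},{"x":-0.175,"y":-0.022,"z":-0.105,"spin":0},{"x":-0.175,"y":-0.022,"z":-0.105,"spin":0},{"x":-0.175,"y":-0.022,"z":-0.105,"spin":0},{"x":-0.175,"y":-0.022,"z":-0.105,"spin":0},{"x":-0.175,"y":-0.022,"z":-0.105,"spin":0}]'

```text
time: 7.62
eef_pos: [0.0952, -0.3576, 0.7424]
eef_rot: [-0.035, 0.822, 0.565, 0.063]
ft_force: [1.0, -0.1, 1.0]
opening: 0.0853
finger_force: 0.0
```

```bash
python3 st.py
```

```text
7.625 [-1.49   0.086  0.76   0.111  2.416 -1.045] [ 0.0952 -0.3576  0.7424] sum 3.263 
 [[ 0.354  0.933  0.063]
 [ 0.924 -0.359  0.129]
 [ 0.143  0.013 -0.99 ]] [ 1.  -0.1  1. ] [-0.04 -0.05 -0.02]
```

Emit:
servo_tool --increments '[{"x":-0.15,"y":0.06,"z":-0.13,"spin":0},{"x":-0.15,"y":0.06,"z":-0.13,"spin":0},{"x":-0.15,"y":0.06,"z":-0.13,"spin":0},{"x":-0.15,"y":0.06,"z":-0.13,"spin":0},{"x":-0.15,"y":0.06,"z":-0.13,"spin":0},{"x":-0.15,"y":0.06,"z":-0.13,"spin":0},{"x":-0.15,"y":0.06,"z":-0.13,"spin":0}]'

```text
time: 8.5
eef_pos: [0.0693, -0.537, 0.7423]
eef_rot: [0.009, 0.825, 0.564, 0.049]
ft_force: [0.9, 0.1, -0.3]
opening: 0.0852
finger_force: 0.0
```

```bash
python3 st.py
```

```text
8.5 [-1.573  0.582  0.014  0.172  2.579 -1.057] [ 0.0693 -0.537   0.7423] sum 3.175 
 [[ 0.36   0.928  0.091]
 [ 0.93  -0.365  0.04 ]
 [ 0.071  0.071 -0.995]] [ 0.9  0.1 -0.3] [-0.06  0.06  0.01]
```

Emit:
servo_tool --increments '[{"x":-0.15,"y":0.06,"z":-0.13,"spin":0},{"x":-0.15,"y":0.06,"z":-0.13,"spin":0},{"x":0.17,"y":0.04,"z":0.1,"spin":0},{"x":0.17,"y":0.04,"z":0.1,"spin":0},{"x":0.17,"y":0.04,"z":0.1,"spin":0},{"x":0.17,"y":0.04,"z":0.1,"spin":0},{"x":0.17,"y":0.04,"z":0.1,"spin":0},{"x":0.17,"y":0.04,"z":0.1,"spin":0}]'

```text
time: 9.5
eef_pos: [0.2278, -0.358, 0.6014]
eef_rot: [0.031, 0.826, 0.562, 0.042]
ft_force: [0.3, -0.7, 0.5]
opening: 0.0856
finger_force: 0.0
```

Emit:
servo_tool --increments '[{"x":0.17,"y":0.04,"z":0.1,"spin":0},{"x":0.17,"y":0.04,"z":0.1,"spin":0},{"x":0.17,"y":0.04,"z":0.1,"spin":0},{"x":0.17,"y":0.04,"z":0.1,"spin":0},{"x":0.17,"y":0.04,"z":0.1,"spin":0},{"x":0.17,"y":0.04,"z":0.1,"spin":0},{"x":0,"y":0,"z":0,"spin":0.117},{"x":0,"y":0,"z":0,"spin":0.117}]'

```text
time: 10.5
eef_pos: [0.4246, -0.1012, 0.4409]
eef_rot: [0.022, 0.915, 0.4, 0.048]
ft_force: [0.1, -0.2, 0.2]
opening: 0.0854
finger_force: 0.0
```

```bash
python3 st.py
```

```text
10.5 [-0.362 -0.064  1.636  0.035  1.47   0.384] [ 0.4246 -0.1012  0.4409] sum 3.042 
 [[ 0.676  0.729  0.105]
 [ 0.734 -0.68  -0.003]
 [ 0.069  0.079 -0.994]] [ 0.1 -0.2  0.2] [-0.03  0.12 -0.  ]
```

Emit:
servo_tool --increments '[{"x":0,"y":0,"z":0,"spin":0.115},{"x":0,"y":0,"z":0,"spin":0.115},{"x":0,"y":0,"z":0,"spin":0.115},{"x":0,"y":0,"z":0,"spin":0.115}]'

```text
time: 11.0
eef_pos: [0.4244, -0.102, 0.4413]
eef_rot: [0.004, 0.997, 0.049, 0.053]
ft_force: [0.4, -0.3, 0.2]
opening: 0.0855
finger_force: 0.0
```

```bash
cat >> st.py <<'E'
import sys
if len(sys.argv)>3:
    D=np.array(list(map(float,sys.argv[1:4])))-s['eef_pos']; d=M.T@D/.3; n=int(np.ceil(np.linalg.norm(D)/.062)); print('tool units',d.round(4),'rows',n,(d/n).round(4))
E
python3 st.py .5538 .131 .15
```

```text
11.0 [-0.364 -0.064  1.636  0.035  1.47   1.106] [ 0.4244 -0.102   0.4413] sum 3.042 
 [[ 0.99   0.098  0.106]
 [ 0.099 -0.995 -0.003]
 [ 0.105  0.014 -0.994]] [ 0.4 -0.3  0.2] [-0.03  0.05 -0.04]
tool units [ 0.4022 -0.7436  1.0085] rows 7 [ 0.0575 -0.1062  0.1441]
```

Emit:
servo_tool --increments '[{"x":0.0575,"y":-0.1062,"z":0.1441,"spin":0},{"x":0.0575,"y":-0.1062,"z":0.1441,"spin":0},{"x":0.0575,"y":-0.1062,"z":0.1441,"spin":0},{"x":0.0575,"y":-0.1062,"z":0.1441,"spin":0},{"x":0.0575,"y":-0.1062,"z":0.1441,"spin":0},{"x":0.0575,"y":-0.1062,"z":0.1441,"spin":0},{"x":0.0575,"y":-0.1062,"z":0.1441,"spin":0},{"x":0,"y":0,"z":0,"spin":0}]'

```text
time: 12.0
eef_pos: [0.5512, 0.1332, 0.1463]
eef_rot: [0.004, 0.997, 0.054, 0.05]
ft_force: [0.1, -0.1, 0.7]
opening: 0.0856
finger_force: 0.0
```

```bash
python3 st.py .5538 .131 .069
python3 - <<'E'
from h import *
t=bot.capture('top')[:,:,::-1]; s=bot.capture('side')[:,:,::-1]
o=np.zeros((500,800,3),np.uint8)
o[:,:400]=cv2.resize(t[180:280,256:336],None,fx=5,fy=5); o[:,400:]=cv2.resize(s[180:280,280:360],None,fx=5,fy=5)
cv2.imwrite('pics/g.png',o)
E
```

```text
12.0 [ 0.164  0.443  1.754 -0.026  0.846  1.644] [0.5512 0.1332 0.1463] sum 3.044 
 [[ 0.989  0.106  0.1  ]
 [ 0.107 -0.994 -0.003]
 [ 0.099  0.014 -0.995]] [ 0.1 -0.1  0.7] [0.03 0.03 0.01]
tool units [-0.0178  0.0047  0.2574] rows 2 [-0.0089  0.0024  0.1287]
```

View pics/g.png

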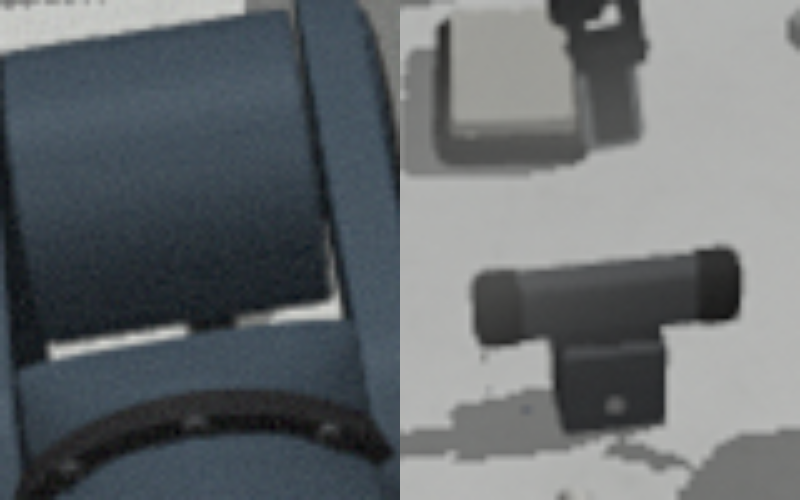

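The handle is untouched in the side view (hub bottom at about (609,428) in the crop) with the fingers still above it. The arm covers the top view. Descending and gripping the bar.

Emit:
servo_tool --increments '[{"x":-0.009,"y":0.0025,"z":0.13,"spin":0},{"x":-0.009,"y":0.0025,"z":0.127,"spin":0},{"x":0,"y":0,"z":0,"spin":0}]'

```text
time: 12.48
eef_pos: [0.5542, 0.1285, 0.0721]
eef_rot: [0.004, 0.997, 0.052, 0.051]
ft_force: [-0.3, -0.5, 0.8]
opening: 0.0856
finger_force: 0.0
```

Emit:
servo_tool --increments '[{"x":0,"y":0,"z":0,"spin":0},{"x":0,"y":0,"z":0,"spin":0},{"x":0,"y":0,"z":0,"spin":0},{"x":0,"y":0,"z":0,"spin":0},{"x":0,"y":0,"z":0,"spin":0},{"x":0,"y":0,"z":0,"spin":0}]' --gripper 0

```text
time: 13.22
eef_pos: [0.5564, 0.1305, 0.0751]
eef_rot: [0.004, 0.997, 0.052, 0.054]
ft_force: [-5.9, 4.6, 24.5]
opening: -0.0002
finger_force: 12.3
```

```bash
python3 st.py
```

```text
13.225 [ 0.157  0.556  1.789 -0.029  0.69   1.644] [0.5564 0.1305 0.0751] sum 3.034 
 [[ 0.989  0.104  0.109]
 [ 0.105 -0.994 -0.001]
 [ 0.108  0.013 -0.994]] [-5.9  4.6 24.5] [0.68 0.77 0.04]
```

The fingers shut without the bar between them. Look.

Run:
```python
from h import *
s=bot.capture('side')[:,:,::-1]
cv2.imwrite('pics/g2.png',cv2.resize(s[190:290,270:370],None,fx=6,fy=6,interpolation=cv2.INTER_CUBIC))
```

```text
(no output)
```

View pics/g2.png

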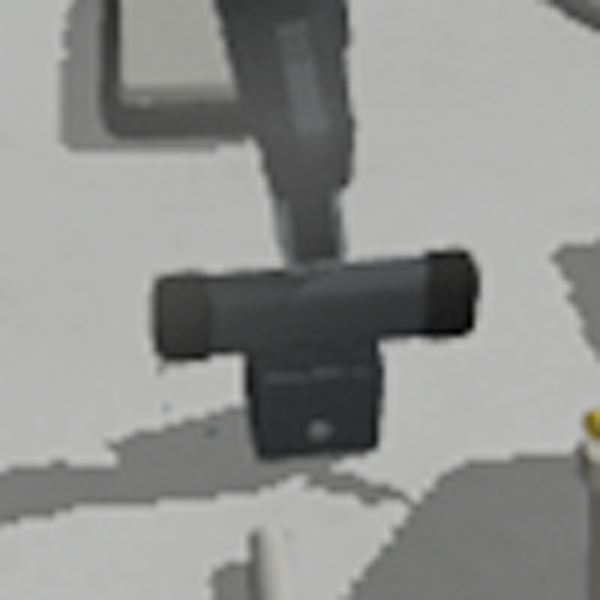

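Run:
```python
from h import *
s=bot.sense(); p=s['eef_pos']; z=np.array([.108,-.001,-.994]); print(s['opening'],s['finger_force'],s['ft_force'])
for k in (-.03,0,.003,.022): print(k,((proj('side',p+k*z)[0]-(270,190)+.5)*6).round())
for y in(.123,.131,.139): print('bar top',y,((proj('side',[.556,y,.072])[0]-(270,190)+.5)*6).round())
```

```text
-0.00019559955817749361 12.206070019205981 [-5.21962288  4.42585295 24.5252073 ]
-0.03 [306. 181.]
0 [316. 254.]
0.003 [317. 261.]
0.022 [323. 306.]
bar top 0.123 [316. 275.]
bar top 0.131 [315. 260.]
bar top 0.139 [314. 247.]
```

Emit:
servo_tool --increments '[{"x":0,"y":0,"z":-0.1,"spin":0},{"x":0,"y":0,"z":-0.1,"spin":0},{"x":0,"y":0,"z":0,"spin":0}]'

```text
time: 13.65
eef_pos: [0.5496, 0.13, 0.1342]
eef_rot: [0.004, 0.997, 0.052, 0.054]
ft_force: [0.2, -0.1, 0.2]
opening: 0.0003
finger_force: 0.0
```

```bash
python3 st.py
python3 - <<'E'
from h import *
print((proj('side',[[.2404,.4943,.2316],[.2404,.4943,.2226],[.2404,.4943,.2096]])).round(1))
g=cv2.cvtColor(bot.capture('side'),cv2.COLOR_RGB2GRAY)
print(g[206:272:2,288:356:2])
E
```

```text
13.65 [ 0.159  0.454  1.775 -0.027  0.806  1.642] [0.5496 0.13   0.1342] sum 3.035 
 [[ 0.989  0.104  0.108]
 [ 0.105 -0.994 -0.002]
 [ 0.107  0.013 -0.994]] [ 0.2 -0.1  0.2] [-0.03  0.01 -0.03]
[[183.7  96.2]
 [184.4  99.9]
 [185.4 105.1]]
[[ 74 104 115 ... 175 177 177]
 [ 77  78  79 ... 176 177 178]
 [ 76  78  79 ... 176 177 178]
 ...
 [115 118 118 ... 158 159 159]
 [118 120 119 ... 117 118 118]
 [114 117 119 ... 113 117 115]]
```

Run:
```python
from h import *
np.set_printoptions(linewidth=250,threshold=100000)
p=np.array([.2404,.4943,.2316]); y=np.array([.436,.9,0])
for sg in(1,-1): print(sg,[proj('side',p+sg*.05*y+[0,0,-k])[0].round(1).tolist() for k in(0,.009,.022)])
s=cv2.cvtColor(cv2.imread('pics/side0.png'),cv2.COLOR_BGR2GRAY); print('start lowest', [(x,np.where(s[40:120,x]<75)[0].max()+40) for x in range(152,202,3) if (s[40:120,x]<75).any()])
g=cv2.cvtColor(bot.capture('side'),cv2.COLOR_RGB2GRAY); cv2.imwrite('pics/now.png',cv2.resize(g[180:290,270:370],None,fx=5,fy=5,interpolation=cv2.INTER_CUBIC))
q=np.array([.5496,.13,.1342]); z=np.array([.107,-.002,-.994])
print('now tcp,tip',proj('side',[q,q+.022*z]).round(1)); print(g[205:262,322])
```

```text
1 [[195.9, 89.8], [196.5, 93.3], [197.4, 98.4]]
-1 [[170.7, 103.1], [171.5, 106.8], [172.7, 112.2]]
start lowest [(152, np.int64(70)), (155, np.int64(79)), (158, np.int64(80)), (161, np.int64(81)), (164, np.int64(93)), (167, np.int64(96)), (170, np.int64(96)), (173, np.int64(73)), (176, np.int64(68)), (179, np.int64(67)), (182, np.int64(65)), (185, np.int64(65)), (188, np.int64(78)), (191, np.int64(85)), (194, np.int64(85)), (197, np.int64(66)), (200, np.int64(64))]
now tcp,tip [[318.7 207.3]
 [320.  216.7]]
[102  98  96  94 118 161 179 177 177 176 176 177 177 178 177 178 177 177 177 178 178 178 178 179 179 182 155  90  85  85  83  73  66  65  62  62  61  60  59  59  54  50  51  64  76  66  52  51  53  50  51  49  51  47  76  94  88]
```

View pics/now.png

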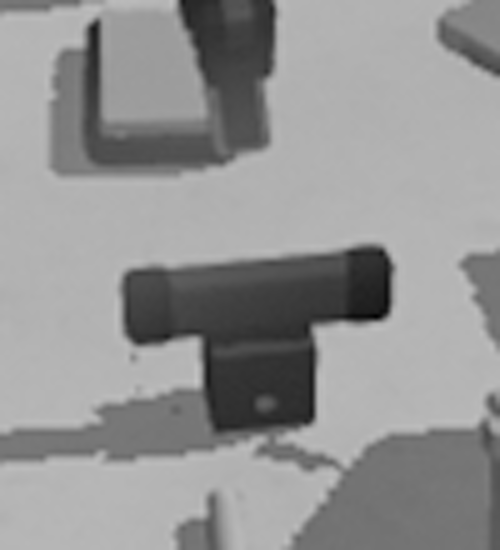

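The handle stands where it was. But the shut fingertips show at row 210 against an expected 216.7, and they hit the bar's top with the TCP at z=0.075. So the real tips are only about 3 mm ahead of the reported TCP, not 22. I'll regrasp about 19 mm lower.

Emit:
servo_tool --increments '[{"x":0,"y":0,"z":0,"spin":0},{"x":0,"y":0,"z":0,"spin":0},{"x":0,"y":0,"z":0,"spin":0},{"x":0,"y":0,"z":0,"spin":0},{"x":0,"y":0,"z":0.06,"spin":0}]' --gripper 1

```text
time: 14.38
eef_pos: [0.5512, 0.1299, 0.1145]
eef_rot: [0.004, 0.997, 0.052, 0.053]
ft_force: [0.9, 0.7, -0.8]
opening: 0.0852
finger_force: 0.0
```

```bash
python3 st.py .5545 .131 .051
python3 - <<'E'
from h import *
g=cv2.cvtColor(bot.capture('side'),cv2.COLOR_RGB2GRAY)
for x in range(290,352,4): print(x,np.where(g[150:226,x]<105)[0][-3:]+150,end=' ')
E
```

```text
14.375 [ 0.158  0.486  1.782 -0.028  0.768  1.643] [0.5512 0.1299 0.1145] sum 3.037 
 [[ 0.989  0.104  0.107]
 [ 0.105 -0.994 -0.002]
 [ 0.106  0.014 -0.994]] [ 0.9  0.7 -0.8] [0.   0.01 0.01]
tool units [-0.0112 -0.0055  0.2115] rows 2 [-0.0056 -0.0028  0.1057]
290 [210 211 212] 294 [210 211 212] 298 [210 211 212] 302 [210 211 212] 306 [210 211 212] 310 [210 211 212] 314 [210 211 212] 318 [221 222 223] 322 [221 222 223] 326 [220 221 222] 330 [155 156 157] 334 [150] 338 [] 342 [151] 346 [151] 350 []
```

Emit:
servo_tool --increments '[{"x":-0.0056,"y":-0.003,"z":0.106,"spin":0},{"x":-0.0056,"y":-0.003,"z":0.108,"spin":0},{"x":0,"y":0,"z":0,"spin":0}]'

```text
time: 14.8
eef_pos: [0.552, 0.1307, 0.0474]
eef_rot: [0.004, 0.997, 0.052, 0.049]
ft_force: [0.7, 0.4, 0.6]
opening: 0.0853
finger_force: 0.0
```

Emit:
servo_tool --increments '[{"x":0,"y":0,"z":0,"spin":0},{"x":0,"y":0,"z":0,"spin":0},{"x":0,"y":0,"z":0,"spin":0},{"x":0,"y":0,"z":0,"spin":0},{"x":0,"y":0,"z":0,"spin":0}]' --gripper 0

```text
time: 15.42
eef_pos: [0.5539, 0.131, 0.0506]
eef_rot: [0.004, 0.997, 0.052, 0.052]
ft_force: [-1.2, -0.6, 6.2]
opening: 0.0146
finger_force: 58.7
```

```bash
python3 st.py
```

```text
15.425 [ 0.159  0.595  1.801 -0.032  0.643  1.65 ] [0.5539 0.131  0.0506] sum 3.038 
 [[ 0.989  0.104  0.105]
 [ 0.105 -0.994 -0.003]
 [ 0.104  0.014 -0.994]] [-1.2 -0.6  6.2] [-0.05  0.29  0.  ]
```

Gripped (14.6 mm, 59 N). Lift, then carry to azimuth ≈0.46 and build up the tilt there. The tool axis target is about (0.589, 0.239, -0.771).

Emit:
servo_tool --increments '[{"x":0.01,"y":0.001,"z":-0.1,"spin":0},{"x":0.02,"y":0.003,"z":-0.2,"spin":0},{"x":0.02,"y":0.003,"z":-0.2,"spin":0},{"x":0.02,"y":0.003,"z":-0.2,"spin":0},{"x":0.02,"y":-0.05,"z":-0.19,"spin":0},{"x":0.02,"y":-0.05,"z":-0.19,"spin":0},{"x":0.02,"y":-0.05,"z":-0.19,"spin":0},{"x":0.02,"y":-0.05,"z":-0.19,"spin":0}]'

```text
time: 16.42
eef_pos: [0.5459, 0.1939, 0.4911]
eef_rot: [0.004, 0.997, 0.052, 0.052]
ft_force: [1.0, 0.2, -2.6]
opening: 0.015
finger_force: 59.3
```

```bash
python3 st.py .55 .25 .62
```

```text
16.425 [ 0.275  0.233  1.197 -0.031  1.612  1.738] [0.5459 0.1939 0.4911] sum 3.042 
 [[ 0.989  0.104  0.104]
 [ 0.105 -0.994 -0.003]
 [ 0.103  0.014 -0.995]] [ 1.   0.2 -2.6] [ 0.04  0.06 -0.06]
tool units [ 0.0774 -0.1786 -0.4263] rows 3 [ 0.0258 -0.0595 -0.1421]
```

Emit:
servo_tool --increments '[{"x":0.026,"y":-0.06,"z":-0.142,"spin":0},{"x":0.026,"y":-0.06,"z":-0.142,"spin":0},{"x":0.026,"y":-0.06,"z":-0.142,"spin":0},{"x":0.155,"y":-0.05,"z":-0.12,"spin":0},{"x":0.155,"y":-0.05,"z":-0.12,"spin":0},{"x":0.155,"y":-0.05,"z":-0.12,"spin":0},{"x":0.155,"y":-0.05,"z":-0.12,"spin":0},{"x":0.155,"y":-0.05,"z":-0.12,"spin":0}]'

```text
time: 17.42
eef_pos: [0.6198, 0.2841, 0.6768]
eef_rot: [-0.011, 0.994, 0.053, 0.096]
ft_force: [-0.4, -0.3, -2.4]
opening: 0.0152
finger_force: 60.2
```

```bash
python3 st.py
```

```text
17.425 [ 0.377  0.7    0.012 -0.05   2.239  1.806] [0.6198 0.2841 0.6768] sum 2.951 
 [[ 0.976  0.108  0.19 ]
 [ 0.104 -0.994  0.033]
 [ 0.192 -0.012 -0.981]] [-0.4 -0.3 -2.4] [-0.06  0.14  0.  ]
```

Emit:
servo_tool --increments '[{"x":0.155,"y":-0.075,"z":-0.11,"spin":0},{"x":0.155,"y":-0.075,"z":-0.11,"spin":0},{"x":0.155,"y":-0.075,"z":-0.11,"spin":0},{"x":0.155,"y":-0.075,"z":-0.11,"spin":0},{"x":0.155,"y":-0.075,"z":-0.1,"spin":0},{"x":0.155,"y":-0.075,"z":-0.1,"spin":0},{"x":0.155,"y":-0.075,"z":-0.1,"spin":0}]'

```text
time: 18.3
eef_pos: [0.6337, 0.3397, 0.7091]
eef_rot: [-0.052, 0.978, 0.055, 0.196]
ft_force: [-0.3, -0.8, -2.1]
opening: 0.0147
finger_force: 60.2
```

```bash
python3 st.py
```

```text
18.3 [ 0.446  0.675  0.013 -0.057  2.047  1.867] [0.6337 0.3397 0.7091] sum 2.735 
 [[ 0.917  0.129  0.378]
 [ 0.088 -0.988  0.124]
 [ 0.389 -0.081 -0.918]] [-0.3 -0.8 -2.1] [-0.11  0.33 -0.01]
```

Emit:
servo_tool --increments '[{"x":0.17,"y":-0.09,"z":-0.07,"spin":0},{"x":0.17,"y":-0.09,"z":-0.07,"spin":0},{"x":0.17,"y":-0.09,"z":-0.07,"spin":0},{"x":0.17,"y":-0.09,"z":-0.07,"spin":0},{"x":0.17,"y":-0.09,"z":-0.07,"spin":0},{"x":0.17,"y":-0.09,"z":-0.07,"spin":0},{"x":0.17,"y":-0.09,"z":-0.07,"spin":0}]'

```text
time: 19.18
eef_pos: [0.6495, 0.3864, 0.7412]
eef_rot: [-0.087, 0.953, 0.047, 0.287]
ft_force: [-38.6, -72.7, -63.6]
opening: 0.0149
finger_force: 143.2
```

```bash
cat > tgt.py <<'E'
from model import *
from scipy.spatial.transform import Rotation as R
M0=R.from_quat([.997,.052,.052,.004]).as_matrix(); P0=np.array([.5539,.131,.0506])
H0=np.eye(4); H0[:3,:3]=Rz(.105); H0[:3,3]=[.5538,.131,0]
T0=np.eye(4); T0[:3,:3]=M0; T0[:3,3]=P0
REL=np.linalg.inv(T0)@H0    # handle in tool
def tool():
    s=bot.sense(); q=s['eef_rot']; T=np.eye(4); T[:3,:3]=R.from_quat([q[1],q[2],q[3],q[0]]).as_matrix(); T[:3,3]=s['eef_pos']; return T
def goal(off,th=None,d=(0,0,0)):   # tool pose with handle at height off on spindle
    p=np.load('clamp.npy'); th=p[3] if th is None else th
    G=np.eye(4); G[:3,:3]=Rz(p[2])@Rs@Rz(th); G[:3,3]=seat(p,[d[0],d[1],off])[0]; return G,G@np.linalg.inv(REL)
def report(off,th=None,d=(0,0,0)):
    T=tool(); G,W=goal(off,th,d); D=T[:3,:3].T@(W[:3,3]-T[:3,3])/.3; rv=R.from_matrix(T[:3,:3].T@W[:3,:3]).as_rotvec()
    print('shift units',D.round(4),'rot tool axes rad',rv.round(3),'spin units',(rv[2]/1.5708).round(3),'tool z goal',W[:3,2].round(3),'now',T[:3,2].round(3),'target',W[:3,3].round(3),'now',T[:3,3].round(3))
E
python3 st.py; python3 -c "
from tgt import *
report(.09)"
```

```text
19.175 [ 0.508  0.66   0.022 -0.097  1.856  1.923] [0.6495 0.3864 0.7412] sum 2.538 
 [[ 0.831  0.14   0.538]
 [ 0.04  -0.98   0.193]
 [ 0.555 -0.139 -0.82 ]] [-38.6 -72.7 -63.6] [-10.29  13.11  -7.55]
shift units [-1.5612  2.1226  0.8315] rot tool axes rad [-0.001  0.093 -0.969] spin units -0.617 tool z goal [ 0.597  0.235 -0.767] now [ 0.538  0.193 -0.82 ] target [ 0.484 -0.208  0.188] now [0.649 0.386 0.741]
```

Contact: the handle has hit something at the left. Back off along the reaction.

Emit:
servo_tool --increments '[{"x":-0.1,"y":0.1,"z":0.02,"spin":0},{"x":-0.1,"y":0.14,"z":0.03,"spin":0},{"x":0,"y":0,"z":0,"spin":0}]'

```text
time: 19.55
eef_pos: [0.6376, 0.3569, 0.7216]
eef_rot: [-0.1, 0.947, 0.059, 0.298]
ft_force: [0.6, 0.2, -1.0]
opening: 0.0149
finger_force: 59.7
```

```bash
python3 st.py
python3 - <<'E'
from tgt import *
T=tool(); 
t=bot.capture('top')[:,:,::-1]; s=bot.capture('side')[:,:,::-1].copy()
for n,im in(('top',t),('side',s)):
    G=T@REL; f=lambda b:(G[:3,:3]@b.T).T+G[:3,3]
    print(n,proj(n,[T[:3,3],G[:3,3],f(np.array([[.055,0,.057]]))[0],f(np.array([[-.055,0,.057]]))[0]]).round(0).tolist())
cv2.imwrite('pics/t3.png',t); cv2.imwrite('pics/s3.png',s)
E
```

```text
19.55 [ 0.464  0.418  0.512 -0.047  1.574  1.895] [0.6376 0.3569 0.7216] sum 2.504 
 [[ 0.815  0.171  0.553]
 [ 0.052 -0.973  0.224]
 [ 0.577 -0.154 -0.802]] [ 0.6  0.2 -1. ] [-0.23  0.46  0.02]
top [[34.0, 40.0], [46.0, 37.0], [16.0, -28.0], [47.0, 102.0]]
side [[366.0, -197.0], [378.0, -159.0], [397.0, -227.0], [333.0, -178.0]]
```

```bash
python3 -c "
from tgt import *
report(.16)"
```

```text
shift units [-1.5538  2.0126  0.4789] rot tool axes rad [-0.018  0.047 -0.953] spin units -0.606 tool z goal [ 0.597  0.235 -0.767] now [ 0.56   0.228 -0.797] target [ 0.445 -0.219  0.246] now [0.638 0.358 0.727]
```

Emit:
servo_tool --increments '[{"x":-0.12,"y":0.155,"z":0.037,"spin":0},{"x":-0.12,"y":0.155,"z":0.037,"spin":0},{"x":-0.12,"y":0.155,"z":0.037,"spin":0},{"x":-0.12,"y":0.155,"z":0.037,"spin":0},{"x":-0.12,"y":0.155,"z":0.037,"spin":0},{"x":-0.12,"y":0.155,"z":0.037,"spin":0},{"x":-0.12,"y":0.155,"z":0.037,"spin":0},{"x":-0.12,"y":0.155,"z":0.037,"spin":0}]'

```text
time: 20.65
eef_pos: [0.5242, 0.0094, 0.4391]
eef_rot: [-0.1, 0.946, 0.061, 0.303]
ft_force: [0.8, 0.7, -1.8]
opening: 0.0149
finger_force: 59.7
```

Emit:
servo_tool --increments '[{"x":-0.12,"y":0.155,"z":0.037,"spin":0},{"x":-0.12,"y":0.155,"z":0.037,"spin":0},{"x":0,"y":0,"z":0,"spin":-0.117},{"x":0,"y":0,"z":0,"spin":-0.117},{"x":0,"y":0,"z":0,"spin":-0.117},{"x":0,"y":0,"z":0,"spin":-0.117},{"x":0,"y":0,"z":0,"spin":-0.117},{"x":0,"y":0,"z":0,"spin":-0.02}]'

```text
time: 21.65
eef_pos: [0.4947, -0.0793, 0.3652]
eef_rot: [0.049, 0.813, 0.487, 0.314]
ft_force: [-0.7, 0.6, -2.1]
opening: 0.0151
finger_force: 59.8
```

```bash
python3 -c "
from tgt import *
report(.1)"; python3 st.py
```

```text
shift units [-0.6371 -0.033   0.3195] rot tool axes rad [-0.035  0.034  0.002] spin units 0.001 tool z goal [ 0.597  0.235 -0.767] now [ 0.559  0.226 -0.798] target [ 0.478 -0.21   0.196] now [ 0.495 -0.079  0.365]
21.65 [-0.506 -0.072  1.945  0.625  0.927 -0.31 ] [ 0.4947 -0.0793  0.3652] sum 2.8 
 [[ 0.328  0.761  0.559]
 [ 0.823 -0.521  0.226]
 [ 0.463  0.387 -0.798]] [-0.7  0.6 -2.1] [-0.14  0.53 -0.06]
```

Emit:
servo_tool --increments '[{"x":-0.16,"y":-0.008,"z":0.08,"spin":0},{"x":-0.16,"y":-0.008,"z":0.08,"spin":0},{"x":-0.16,"y":-0.008,"z":0.08,"spin":0},{"x":-0.157,"y":-0.009,"z":0.08,"spin":0},{"x":0,"y":0,"z":0,"spin":0},{"x":0,"y":0,"z":0,"spin":0}]'

```text
time: 22.4
eef_pos: [0.4762, -0.2093, 0.1948]
eef_rot: [0.048, 0.814, 0.486, 0.314]
ft_force: [0.5, 0.5, -1.9]
opening: 0.0146
finger_force: 59.7
```

Run:
```python
from tgt import *
report(.1)
s=bot.capture('side')[:,:,::-1].copy(); t=bot.capture('top')[:,:,::-1].copy(); cv2.imwrite('pics/sA.png',s); cv2.imwrite('pics/tA.png',t)
T=tool(); G=T@REL; f=lambda b:(G[:3,:3]@b.T).T+G[:3,3]
print(proj('side',f(box(.055,.008,.042,.072))).round(0).tolist(),proj('side',f(box(.022,.018,0,.042))).round(0).tolist())
o=np.zeros((600,800,3),np.uint8)
for n,im,org,x in (('side',s,(270,290),0),('top',t,(405,180),480)):
    w,h=(120,150) if n=='side' else (80,100)
    k=4
    im=cv2.resize(im[org[1]:org[1]+h,org[0]:org[0]+w],None,fx=k,fy=k,interpolation=cv2.INTER_CUBIC); im=np.clip(im*1.5,0,255).astype(np.uint8)
    draw(im,n,f(box(.055,.008,.042,.072)),k,org,(0,255,0)); draw(im,n,f(box(.022,.018,0,.042)),k,org,(0,255,255))
    o[:im.shape[0],x:x+im.shape[1]]=im
cv2.imwrite('pics/A.png',o)
```

```text
shift units [ 0.003   0.0077 -0.0014] rot tool axes rad [-0.037  0.035 -0.002] spin units -0.001 tool z goal [ 0.597  0.235 -0.767] now [ 0.558  0.226 -0.798] target [ 0.478 -0.21   0.196] now [ 0.476 -0.209  0.195]
[[264.0, 364.0], [298.0, 283.0], [288.0, 282.0], [254.0, 362.0], [248.0, 353.0], [285.0, 271.0], [275.0, 270.0], [239.0, 351.0]] [[300.0, 353.0], [312.0, 321.0], [291.0, 319.0], [278.0, 349.0], [281.0, 339.0], [294.0, 306.0], [273.0, 304.0], [259.0, 335.0]]
```

View pics/A.png

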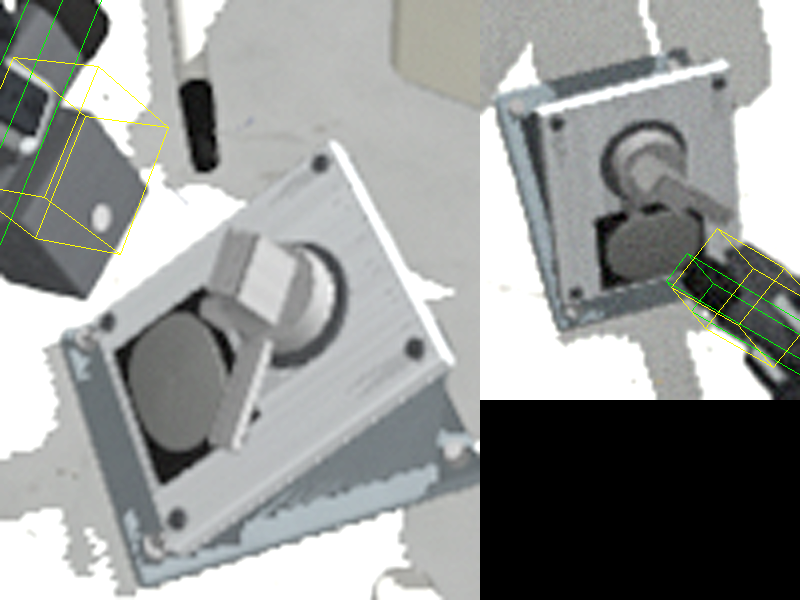

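Last view: in the side crop the hub's near face shows bottom corners at (147,188) and (85,298), and the dot at (102,218). The predicted bottom corners were (168,124) and (120,252). So the handle has turned or slid within the pad plane. I'll fit that slip.

```bash
cat > slip.py <<'E'
from tgt import *
C=lambda X,Y:(270+(X+.5)/4-.5,290+(Y+.5)/4-.5)
Hp=[.5538,.131,.097]
# dot on hub's -y face, from start picture
dot=least_squares(lambda d:proj('side',pl(Hp,[d[0],-.018,d[1]]))[0]-(322.7,260.7),[0,.01]).x; print('dot',dot.round(4))
ob=[((-.022,-.018,0),C(85,298)),((.022,-.018,0),C(147,188)),((.022,-.018,.042),C(75,108)),((dot[0],-.018,dot[1]),C(102,218))]
TA=np.eye(4); TA[:3,:3]=R.from_quat([.814,.486,.314,.048]).as_matrix(); TA[:3,3]=[.4762,-.2093,.1948]
def hp(v):
    S=np.eye(4); S[:3,:3]=R.from_rotvec([v[3] if len(v)>3 else 0,v[2],0]).as_matrix(); S[:3,3]=[v[0],v[4] if len(v)>4 else 0,v[1]]
    return TA@S@REL
def f(v,full=False):
    G=hp(v); return np.concatenate([proj('side',G[:3,:3]@np.array(P)+G[:3,3])[0]-uv for P,uv in ob])
for n in(3,5):
    r=least_squares(lambda v:np.r_[f(v),np.array(v[2:])*0],np.zeros(n)); G=hp(r.x); print(r.x.round(4),r.fun.round(1)[:8])
    print('hz',G[:3,2].round(3),'pos',G[:3,3].round(4),'top view bar end +x:',((proj('top',[(G[:3,:3]@np.array(b))+G[:3,3] for b in((.055,.008,.072),(.055,-.008,.072),(.055,-.008,.042))])-(405,180)+.5)*4+[480,0]).round(0).tolist())
G,W=goal(.1); print('goal hz',G[:3,2],G[:3,3])
E
python3 slip.py
```

```text
dot [0.0008 0.014 ]
[-0.012  -0.0046 -0.1306] [ 0.3  1.8 -0.2 -1.4  1.5 -0.1 -1.5 -0.4]
hz [-0.456 -0.037  0.889] pos [ 0.4927 -0.2184  0.1479] top view bar end +x: [[706.0, 317.0], [728.0, 289.0], [708.0, 263.0]]
[-0.0051  0.0225 -0.1795 -0.1477 -0.0262] [ 0.4  0.4  0.6 -0.2  0.6  0.5 -1.6 -0.7]
hz [-0.539  0.081  0.839] pos [ 0.4943 -0.1988  0.1219] top view bar end +x: [[627.0, 322.0], [650.0, 298.0], [641.0, 267.0]]
goal hz [-0.55162373 -0.15716613  0.81915204] [ 0.50594686 -0.20201354  0.1549152 ]
```

```bash
cat > sil.py <<'E'
from slip import *
def mask(n,a,b):
    A=cv2.GaussianBlur(cv2.imread(a),(3,3),0).astype(int); B=cv2.GaussianBlur(cv2.imread(b),(3,3),0).astype(int); g=B.max(2)
    return ((np.abs(A-B).max(2)>25)&(g<95)).astype(np.uint8)
mt=mask('top','pics/top0.png','pics/tA.png'); ms=mask('side','pics/side0.png','pics/sA.png')
if __name__=='__main__':
    for r in range(234,275,2): c=np.where(mt[r,435:520])[0]; print('top',r,c[:1]+435,end=';')
    print()
    for r in range(268,372,4): c=np.where(ms[r,200:345])[0]; print('side',r,c[:1]+200,c[-1:]+200,end=';')
    B=cv2.cvtColor(cv2.imread('pics/tA.png'),6); print(); np.set_printoptions(linewidth=250,threshold=9999); print(B[240:268:2,444:490:2])
E
python3 sil.py | grep -v hz
```

```text
dot [0.0008 0.014 ]
[-0.012  -0.0046 -0.1306] [ 0.3  1.8 -0.2 -1.4  1.5 -0.1 -1.5 -0.4]
[-0.0051  0.0225 -0.1795 -0.1477 -0.0262] [ 0.4  0.4  0.6 -0.2  0.6  0.5 -1.6 -0.7]
top 234 [];top 236 [];top 238 [];top 240 [];top 242 [470];top 244 [461];top 246 [459];top 248 [456];top 250 [456];top 252 [457];top 254 [458];top 256 [459];top 258 [462];top 260 [464];top 262 [466];top 264 [469];top 266 [472];top 268 [472];top 270 [471];top 272 [473];top 274 [474];
side 268 [200] [227];side 272 [200] [235];side 276 [200] [238];side 280 [200] [262];side 284 [200] [289];side 288 [200] [292];side 292 [200] [295];side 296 [200] [296];side 300 [200] [295];side 304 [205] [292];side 308 [214] [288];side 312 [223] [285];side 316 [245] [284];side 320 [252] [293];side 324 [252] [296];side 328 [250] [299];side 332 [247] [303];side 336 [245] [305];side 340 [241] [304];side 344 [238] [302];side 348 [235] [299];side 352 [235] [297];side 356 [239] [295];side 360 [242] [292];side 364 [247] [290];side 368 [] [];
[[ 63  64  58  60  60  63  60  60  32 107 110 110 103 129 148 188 187 179 181 181 184 183 184]
 [ 56  59
[... 526 characters left out ...]
5  46  43  45  52  42  46  39  65]
 [ 65  70  67  61  64  70  80  33  20   9  10  11   7  53  53  52  45  64 115  43  25  38  45]
 [ 62  66  75  89 115 109 112 107  43   9  11  12  40  51  55  63  55  79 120  91  24  27  23]
 [ 98 114 110 111 110 110 113 114 132  81  10  24  46  47  52  47  61  54  81 121  90  23  25]
 [116 112 115 114 110 112 111 107 111 108  42  25  32  38  49  46  44  59  52  88 117  79  30]
 [116 110 112 112 113 108 117 122 133 151 132  70  26  21  38  43  45  50  46  28  92 118  76]
 [110 116 113 112 110 108 129 185 181 182 185 183 112  36  59  25  41  45  50  33  35 115  87]
 [171 112 111 111 109 112 125 186 178 169 177 180 181 170  57  69  27  34  48  28  39  31  40]]
```

```bash
cat > slip2.py <<'E'
from tgt import *
from slip import ob,TA,hp
side=[(P,uv) for P,uv in ob]+[((.055,-.008,.042),(296,297)),((-.055,-.008,.042),(247.5,366)),((-.055,.008,.072),(234.5,350))]
def pr(n,G,P): return proj(n,G[:3,:3]@np.array(P)+G[:3,3])[0]
def f(v): 
    G=hp(v); return np.r_[np.concatenate([pr('side',G,P)-uv for P,uv in side]),v[3]/.03,v[4]/.003]
r=least_squares(f,np.zeros(5),loss='soft_l1'); G=hp(r.x)
print(r.x.round(4),r.fun.round(1)); print('hz',G[:3,2].round(3),'pos',G[:3,3].round(4))
for P in [(.055,y,z) for y in(.008,-.008) for z in(.072,.042)]+[(.022,-.018,.042),(.022,-.018,0),(.022,.018,0),(.022,.018,.042)]: print(P,pr('top',G,P).round(1))
E
python3 slip2.py | tail -12
```

```text
goal hz [-0.55162373 -0.15716613  0.81915204] [ 0.50594686 -0.20201354  0.1549152 ]
[-0.0076  0.0027 -0.2111 -0.0062 -0.0059] [-0.7  1.3 -0.1  0.1  3.  -0.4 -1.5 -0.5  1.7 -1.4  6.   1.2 -3.9 -0.1
 -0.2 -2. ]
hz [-0.423  0.034  0.906] pos [ 0.492  -0.2137  0.141 ]
(0.055, 0.008, 0.072) [454.  256.8]
(0.055, 0.008, 0.042) [450.5 250.8]
(0.055, -0.008, 0.072) [459.4 249.9]
(0.055, -0.008, 0.042) [455.8 244.1]
(0.022, -0.018, 0.042) [473.3 249.2]
(0.022, -0.018, 0) [467.9 241.4]
(0.022, 0.018, 0) [456.4 255.8]
(0.022, 0.018, 0.042) [461.3 264. ]
```

```bash
cat > slip3.py <<'E'
from tgt import *
from slip import ob,TA
obs=[('side',P,uv) for P,uv in ob]+[('side',(.055,-.008,.042),(296,297)),('top',(.055,.008,.042),(455.5,249)),('top',(.055,-.008,.042),(461,243.5)),('top',(.022,-.018,0),(467,241.5)),('top',(.055,.008,.072),(466,261))]
def hp(v):
    S=np.eye(4); S[:3,:3]=R.from_rotvec(v[3:]).as_matrix(); S[:3,3]=v[:3]; return TA@S@REL
def pr(n,G,P): return proj(n,G[:3,:3]@np.array(P)+G[:3,3])[0]
def run(idx,pri):
    def f(v):
        G=hp(v); return np.r_[np.concatenate([pr(n,G,P)-uv for n,P,uv in idx]),v/pri]
    r=least_squares(f,np.zeros(6)); G=hp(r.x); print(r.x.round(4),r.fun.round(1)); print('hz',G[:3,2].round(3),'hx',G[:3,0].round(3),'pos',G[:3,3].round(4)); return G,r.x
loose=np.array([.1,.1,.1,1,1,1]); tight=np.array([.05,.002,.05,.03,1,.03])
if __name__=='__main__':
    run(obs[:8],loose); run(obs[:8],tight); run(obs[:8],np.array([.05,.01,.05,.1,1,.1])); G,W=goal(.1); print(G.round(3))
    G,_=run(obs[:8],loose); print('-x end',[pr('side',G,(-.055,y,z)).round(0).tolist() for y in(.008,-.008) for z in(.042,.072)])
E
python3 slip3.py | tail -n +7
```

```text
[-0.0116 -0.007   0.003  -0.0248 -0.0541  0.13  ] [-0.5  1.3  0.7 -1.7  1.4  2.1 -1.8  0.2  1.1 -2.  -1.   1.4 -0.4  0.7
  1.1 -0.8 -0.1 -0.1  0.  -0.  -0.1  0.1]
hz [-0.495 -0.099  0.863] hx [0.509 0.772 0.381] pos [ 0.4937 -0.2096  0.1406]
[-0.0114 -0.0024 -0.0004  0.019  -0.115   0.0378] [ 0.2  1.8  0.2 -1.1  2.5  0.9 -1.2  0.   0.7 -2.1 -0.8  2.2 -0.9  1.
  2.3 -0.4 -0.2 -1.2 -0.   0.6 -0.1  1.3]
hz [-0.444 -0.064  0.894] hx [0.468 0.834 0.293] pos [ 0.4928 -0.2143  0.1436]
[-0.0117 -0.0057  0.0021 -0.0074 -0.0679  0.1063] [-0.3  1.4  0.5 -1.6  1.7  1.8 -1.6  0.2  1.  -2.  -1.   1.6 -0.5  0.8
  1.3 -0.6 -0.2 -0.6  0.  -0.1 -0.1  1.1]
hz [-0.478 -0.096  0.873] hx [0.498 0.789 0.36 ] pos [ 0.4934 -0.2106  0.1413]
[[ 0.369 -0.748 -0.552  0.506]
 [ 0.835  0.527 -0.157 -0.202]
 [ 0.408 -0.403  0.819  0.155]
 [ 0.     0.     0.     1.   ]]Traceback (most recent call last):
  File "slip3.py", line 14, in <module>
    G,_=run(obs[:8],loose); print('-x end',[pr('side',G,(-.055,y,z)).round(0).tolist() for y in(.008,-.008) for z in(.042,.072)])
        ~~~^^^^^^^^^^^^^^^
  File "slip3.py", 
[... 1590 characters left out ...]
s, **self.kwargs)
           ~~~~~~^^^^^^^^^^^^^^^^^^^^^^^^^^^^^^
  File "slip3.py", line 9, in f
    G=hp(v); return np.r_[np.concatenate([pr(n,G,P)-uv for n,P,uv in idx]),v/pri]
                                          ~~^^^^^^^
  File "slip3.py", line 6, in pr
    def pr(n,G,P): return proj(n,G[:3,:3]@np.array(P)+G[:3,3])[0]
                          ~~~~^^^^^^^^^^^^^^^^^^^^^^^^^^^^^^^^
  File "h.py", line 7, in proj
    K,r,t=cal(n); return cv2.projectPoints(np.array(P,float).reshape(-1,1,3),r,t,K,None)[0].reshape(-1,2)
          ~~~^^^
  File "h.py", line 4, in cal
    c=bot.get_calibration(n); f=240/np.tan(np.radians(c['fovy'])/2)
ValueError: time passes only in moves, steps and waits
```

The calibration call is rate-limited, so I'll cache it. Then I'll refine both handle and spindle by edge matching in averaged frames.

```bash
python3 - <<'E'
import re
s=open('h.py').read()
s=s.replace("def cal(n):\n    c=bot.get_calibration(n);","import json\n_C=json.load(open('cal.json'))\ndef cal(n):\n    c=_C[n];")
open('h.py','w').write(s)
from workcell import bot
import json,numpy as np
json.dump({n:{k:np.asarray(v).tolist() for k,v in bot.get_calibration(n).items()} for n in('top','side')},open('cal.json','w'))
E
cat > edge.py <<'E'
from tgt import *
import glob
def avg(tag,n,k=6):
    im=np.mean([cv2.cvtColor(bot.capture(n),cv2.COLOR_RGB2GRAY).astype(np.float32) for _ in range(k)],0); np.save(f'pics/{tag}_{n}.npy',im); return im
FE=[((0,1,5,4),(0,-1,0)),((1,2,6,5),(1,0,0)),((2,3,7,6),(0,1,0)),((3,0,4,7),(-1,0,0)),((0,1,2,3),(0,0,-1)),((4,5,6,7),(0,0,1))]
def samples(b,keep,cam,G):
    # points of edges with a visible face
    o=G[:3,:3].T@(cam-G[:3,3]); E={}
    for q,nn in FE:
        c=b[list(q)].mean(0); 
        vis=np.dot(np.array(nn,float),o-c)>0
        for i in range(4):
            e=tuple(sorted((q[i],q[(i+1)%4]))); E[e]=E.get(e,False)|bool(vis)
    P=[b[e[0]]+(b[e[1]]-b[e[0]])*t for e,v in E.items() if v for t in np.linspace(.05,.95,15)]
    return np.array([p for p in P if keep(p)])
def camc(n): K,r,t=cal(n); return -cv2.Rodrigues(r)[0].T@t
def refine(imgs,parts,pose,v0,pri,it=25,search=6):
    v=np.array(v0,float)
    for k in range(it):
        rad=max(2.5,search*(1-k/12)); rows=[]
        G=pose(v)
        for n,im in imgs.items():
            gx,gy=cv2.Sobel(im,cv2.CV_32F,1,0,ksize=3),cv2.Sobel(im,cv2.CV_32F,0,1,ksize=3)
            for b,keep in parts:
                P=samples(b,keep,camc(n),G)
                if len(P)<2: continue
                uv=proj(n,(G[:3,:3]@P.T).T+G[:3,3]); d=np.gradient(uv,axis=0)
                for i in range(len(P)):
                    j=i+1 if i%15<14 and i+1<len(P) else i-1
                    t=uv[j]-uv[i]; t/=np.linalg.norm(t)+1e-9; nv=np.array([-t[1],t[0]])
                    s=np.arange(-rad,rad+.01,.25); x=(uv[i]+s[:,None]*nv).astype(np.float32)
                    g=np.abs(cv2.remap(gx,x[:,0],x[:,1],1)[:,0]*nv[0]+cv2.remap(gy,x[:,0],x[:,1],1)[:,0]*nv[1])
                    w=g*np.exp(-(s/rad)**2)
                    m=int(w.argmax())
                    if g[m]>30: rows.append((n,P[i],uv[i]+s[m]*nv,nv,min(1,g[m]/100)))
        def f(u):
            G=pose(u); out=[]
            for n in imgs:
                R_=[r for r in rows if r[0]==n]
                if R_:
                    q=proj(n,np.array([G[:3,:3]@r[1]+G[:3,3] for r in R_])); out+= [r[4]*np.dot(q[i]-r[2],r[3]) for i,r in enumerate(R_)]
            return np.r_[out,(u-v0)/pri]
        v=least_squares(f,v,loss='soft_l1',f_scale=.7).x
    e=f(v); print('v',v.round(4),'n',len(rows),'med|e|',np.median(np.abs(e)).round(2)); return v
E
cat > runA.py <<'E'
from edge import *
import sys
tag=sys.argv[1]
TA=tool()
imgs={n:avg(tag,n) for n in('side','top')}
def pose(v):
    S=np.eye(4); S[:3,:3]=R.from_rotvec(v[3:]).as_matrix(); S[:3,3]=v[:3]; return TA@S@REL
parts=[(box(.022,.018,0,.042),lambda p:p[2]<.041),(box(.055,.008,.042,.072),lambda p:p[0]>.028)]
for v0 in ([-.0117,-.0057,.002,-.007,-.068,.106],[-.012,0,-.0046,0,-.13,0]):
    v=refine(imgs,parts,pose,np.array(v0),np.array([.05,.02,.05,.2,.5,.2])*3)
    G=pose(v); print('hx',G[:3,0].round(3),'hz',G[:3,2].round(3),'pos',G[:3,3].round(4))
np.save('relA.npy',np.linalg.inv(TA)@G)
E
cat > runS.py <<'E'
from edge import *
imgs={'side':cv2.imread('pics/side0.png',0).astype(np.float32),'top':cv2.imread('pics/top0.png',0).astype(np.float32)}
p=np.load('clamp.npy')
def pose(v):
    G=np.eye(4); G[:3,:3]=Rz(v[2])@Rs@Rz(v[3]); G[:3,3]=seat(v,[0,0,0])[0]; return G
b=box(.012,.007,0,.028); b[4:,:2]-=np.sign(b[4:,:2])*.001
f=box(.0285,.006,-.004,0)-[.0285,0,0]
v=refine(imgs,[(b,lambda p:p[2]>.006)],pose,p,np.array([.01,.01,.02,.1]),search=4); G=pose(v); print(G[:3,3].round(4),'hz',G[:3,2].round(3),'hx',G[:3,0].round(3))
np.save('clamp2.npy',v)
E
python3 runS.py; python3 runA.py A
```

```text
v [ 0.5707 -0.1839  0.2792  0.6972] n 188 med|e| 0.49
[ 0.5621 -0.1864  0.073 ] hz [-0.551 -0.158  0.819] hx [0.427 0.79  0.44 ]
v [-0.0107 -0.0015 -0.001  -0.017  -0.1358  0.0535] n 241 med|e| 0.51
hx [0.493 0.823 0.282] hz [-0.46  -0.028  0.887] pos [ 0.4941 -0.2156  0.1455]
v [-0.0107 -0.0015 -0.001  -0.0163 -0.1357  0.0535] n 241 med|e| 0.5
hx [0.493 0.823 0.282] hz [-0.46  -0.028  0.888] pos [ 0.4941 -0.2156  0.1455]
```

```bash
cat >> runS.py <<'E'
for zt in(0,-.002):
    f=box(.0285,.006,zt-.004,zt)-[.0285,0,0]
    v=refine(imgs,[(b,lambda p:p[2]>.006),(f,lambda p:p[0]<-.024)],pose,np.array([*p[:2],.26,p[3]]),np.array([.01,.01,.02,.1]),search=4); G=pose(v); print(G[:3,3].round(4),'hz',G[:3,2].round(3),'hx',G[:3,0].round(3))
np.save('clamp2.npy',v)
E
python3 runS.py
python3 - <<'E'
s=open('tgt.py').read()
s=s.replace("clamp.npy","clamp2.npy").replace("def tool():","import os\nREL0=REL\nif os.path.exists('relA.npy'): REL=np.load('relA.npy')\ndef tool():")
open('tgt.py','w').write(s)
for f in('runA.py',):
    t=open(''+f).read().replace('@REL','@REL0'); open(''+f,'w').write(t)
E
python3 -c "
from tgt import *
report(.1)"; python3 st.py
```

```text
v [ 0.5707 -0.1839  0.2792  0.6972] n 188 med|e| 0.49
[ 0.5621 -0.1864  0.073 ] hz [-0.551 -0.158  0.819] hx [0.427 0.79  0.44 ]
v [ 0.5706 -0.1845  0.2549  0.7565] n 325 med|e| 0.48
[ 0.5619 -0.1868  0.073 ] hz [-0.555 -0.145  0.819] hx [0.403 0.814 0.417]
v [ 0.5707 -0.1848  0.2426  0.7618] n 318 med|e| 0.47
[ 0.5619 -0.187   0.073 ] hz [-0.557 -0.138  0.819] hx [0.41  0.812 0.415]
shift units [ 0.0464  0.0139 -0.0033] rot tool axes rad [-0.043  0.156 -0.015] spin units -0.01 tool z goal [ 0.633  0.33  -0.7  ] now [ 0.557  0.227 -0.799] target [ 0.482 -0.2    0.203] now [ 0.475 -0.209  0.194]
23.1 [-0.796  0.26   2.05   0.905  0.787 -0.949] [ 0.475  -0.2087  0.1937] sum 3.096 
 [[ 0.331  0.762  0.557]
 [ 0.822 -0.523  0.227]
 [ 0.464  0.383 -0.799]] [ 0.2  0.2 -2. ] [-0.16  0.49 -0.05]
```

Spindle and handle are both measured now. The remaining error is mostly about the tool's closing axis (0.16 rad), which the grip lets yield. Bring the socket mouth over the tip using the present orientation.

```bash
cat > mv.py <<'E'
from tgt import *
import sys
def rep(a):
    T=tool(); H=T@REL; p=np.load('clamp2.npy'); g=seat(p,a)[0]; D=T[:3,:3].T@(g-H[:3,3])/.3
    S=np.eye(4); S[:3,:3]=Rz(p[2])@Rs; S[:3,3]=seat(p,[0,0,0])[0]; L=np.linalg.inv(S)@H
    print('in seat frame: pos mm',(L[:3,3]*1000).round(1),'hz',L[:3,2].round(3),'yaw',np.arctan2(L[1,0],L[0,0]).round(3),'th',p[3].round(3)); print('shift to',a,D.round(4)); s=bot.sense(); print(s['time'],s['ft_force'].round(1),s['moment'].round(2))
rep(list(map(float,sys.argv[1:4])))
E
python3 mv.py 0 0 .045
```

```text
in seat frame: pos mm [-19.8 -11.2 100.5] hz [0.14  0.081 0.987] yaw 0.759 th 0.762
shift to [0.0, 0.0, 0.045] [0.0572 0.0292 0.1892]
23.1 [ 0.2  0.2 -2. ] [-0.16  0.49 -0.05]
```

Emit:
servo_tool --increments '[{"x":0.028,"y":0.014,"z":0,"spin":0},{"x":0.029,"y":0.015,"z":0.06,"spin":0},{"x":0,"y":0,"z":0.06,"spin":0},{"x":0,"y":0,"z":0.069,"spin":0},{"x":0,"y":0,"z":0,"spin":0}]'

```text
time: 23.72
eef_pos: [0.5188, -0.1855, 0.1582]
eef_rot: [0.046, 0.814, 0.486, 0.313]
ft_force: [0.4, -0.7, -1.9]
opening: 0.0149
finger_force: 59.7
```

```bash
python3 runA.py B; python3 mv.py 0 0 .03
```

```text
v [-0.0112  0.0018 -0.0012 -0.0034 -0.132   0.0366] n 240 med|e| 0.5
hx [0.478 0.833 0.278] hz [-0.45  -0.04   0.892] pos [ 0.5385 -0.194   0.1094]
v [-0.0112  0.0018 -0.0012 -0.0035 -0.1317  0.0366] n 240 med|e| 0.5
hx [0.478 0.833 0.279] hz [-0.45  -0.04   0.892] pos [ 0.5385 -0.1939  0.1094]
in seat frame: pos mm [ 1.8 -2.2 45.2] hz [0.144 0.072 0.987] yaw 0.778 th 0.762
shift to [0.0, 0.0, 0.03] [-0.0029 -0.0075  0.051 ]
24.325 [-0.5  0.4 -2. ] [-0.16  0.5   0.06]
```

Emit:
servo_tool --increments '[{"x":-0.003,"y":-0.0075,"z":0.03,"spin":0},{"x":0,"y":0,"z":0.021,"spin":0},{"x":0,"y":0,"z":0,"spin":0}]'

```text
time: 24.7
eef_pos: [0.5254, -0.1821, 0.1454]
eef_rot: [0.047, 0.814, 0.486, 0.313]
ft_force: [0.3, 0.3, -1.9]
opening: 0.0146
finger_force: 59.7
```

```bash
python3 mv.py -.0007 -.0004 .018
```

```text
in seat frame: pos mm [-0.4  0.4 29.2] hz [0.145 0.071 0.987] yaw 0.778 th 0.762
shift to [-0.0007, -0.0004, 0.018] [-0.0058  0.0027  0.037 ]
24.7 [ 0.3  0.3 -1.9] [-0.14  0.46 -0.07]
```

Emit:
servo_tool --increments '[{"x":-0.003,"y":0.0015,"z":0.018,"spin":0},{"x":-0.003,"y":0.0012,"z":0.019,"spin":0},{"x":0,"y":0,"z":0,"spin":0}]'

```text
time: 25.08
eef_pos: [0.5317, -0.1815, 0.1364]
eef_rot: [0.047, 0.814, 0.486, 0.313]
ft_force: [1.2, 1.3, -2.2]
opening: 0.0144
finger_force: 59.5
```

```bash
python3 mv.py -.0007 -.0004 .014
```

```text
in seat frame: pos mm [-0.4 -0.5 18.2] hz [0.144 0.071 0.987] yaw 0.778 th 0.762
shift to [-0.0007, -0.0004, 0.014] [-0.0015 -0.0004  0.0139]
25.075 [ 1.2  1.3 -2.2] [0.09 0.22 0.13]
```

Very light contact, which suggests it's entering. Continue.

Emit:
servo_tool --increments '[{"x":-0.002,"y":0,"z":0.014,"spin":0},{"x":-0.002,"y":0,"z":0.014,"spin":0},{"x":0,"y":0,"z":0,"spin":0}]'

```text
time: 25.45
eef_pos: [0.5361, -0.1813, 0.1307]
eef_rot: [0.049, 0.814, 0.486, 0.314]
ft_force: [-11.1, 0.0, 16.4]
opening: 0.0147
finger_force: 62.8
```

```bash
sed -i 's/k=6/k=2/' edge.py; python3 runA.py C | tail -2; python3 mv.py 0 0 .005
```

```text
v [-0.0106  0.0004 -0.0003  0.0101 -0.1435  0.0323] n 241 med|e| 0.49
hx [0.478 0.837 0.266] hz [-0.439 -0.034  0.898] pos [ 0.5549 -0.1886  0.0808]
in seat frame: pos mm [-1.5  0.1 10.5] hz [0.159 0.072 0.985] yaw 0.785 th 0.762
shift to [0.0, 0.0, 0.005] [0.0016 0.0046 0.0183]
25.65 [-10.9  -0.5  16.4] [0.64 0.27 0.42]
```

Engaged about 17 mm with the jam expected from the tilt. Releasing lets the handle align itself on the spindle.

Emit:
servo_tool --increments '[{"x":0,"y":0,"z":0,"spin":0},{"x":0,"y":0,"z":0,"spin":0},{"x":0,"y":0,"z":0,"spin":0},{"x":0,"y":0,"z":0,"spin":0}]' --gripper 1

```text
time: 26.15
eef_pos: [0.5358, -0.1809, 0.1293]
eef_rot: [0.048, 0.814, 0.486, 0.313]
ft_force: [-0.4, 0.1, -0.4]
opening: 0.0847
finger_force: 0.0
```

```bash
cat > runF.py <<'E'
from edge import *
import sys
imgs={n:avg(sys.argv[1],n) for n in sys.argv[2].split(',')}
p=np.load('clamp2.npy'); S=np.eye(4); S[:3,:3]=Rz(p[2])@Rs; S[:3,3]=seat(p,[0,0,0])[0]
def pose(v):
    L=np.eye(4); L[:3,:3]=R.from_rotvec(v[3:]).as_matrix(); L[:3,3]=v[:3]; return S@L
parts=[(box(.022,.018,0,.042),lambda q:q[2]<.041),(box(.055,.008,.042,.072),lambda q:q[0]>.028)]
th=float(sys.argv[3]); 
for z in(.001,.008):
    v=refine(imgs,parts,pose,np.array([0,0,z,0,0,th]),np.array([.01,.01,.05,.3,.3,.5])); G=pose(v); L=np.linalg.inv(S)@G
    print('seat mm',(v[:3]*1000).round(1),'hz',L[:3,2].round(3),'yaw',np.arctan2(L[1,0],L[0,0]).round(3))
s=bot.sense(); print(s['time'],s['ft_force'].round(1))
E
python3 runF.py D side,top .76; python3 st.py
```

```text
v [-0.0015 -0.0025 -0.0079 -0.1096  0.0495  0.692 ] n 248 med|e| 0.75
seat mm [-1.5 -2.5 -7.9] hz [0.009 0.117 0.993] yaw 0.689
v [-0.0015 -0.0024 -0.0074 -0.0988  0.0541  0.711 ] n 250 med|e| 0.75
seat mm [-1.5 -2.4 -7.4] hz [0.016 0.109 0.994] yaw 0.709
26.35 [-0.8 -0.1  1.1]
26.35 [-0.656  0.431  2.009  1.071  0.633 -1.034] [ 0.5358 -0.1809  0.1294] sum 3.074 
 [[ 0.331  0.762  0.557]
 [ 0.822 -0.523  0.227]
 [ 0.464  0.382 -0.799]] [-0.8 -0.1  1.1] [-0.09  0.25  0.05]
```

The handle slid down, probably home. Back off along the tool axis and look again by fit.

Emit:
servo_tool --increments '[{"x":0,"y":0,"z":-0.1,"spin":0},{"x":0,"y":0,"z":-0.17,"spin":0},{"x":0,"y":0,"z":-0.1,"spin":0}]'

```text
time: 26.72
eef_pos: [0.4733, -0.2066, 0.2197]
eef_rot: [0.049, 0.814, 0.486, 0.313]
ft_force: [0.7, 0.6, 0.4]
opening: 0.0854
finger_force: 0.0
```

```bash
python3 runF.py E side,top .74; python3 runF.py E2 side .74
```

```text
v [ 0.0008 -0.0015 -0.0073 -0.0993 -0.0886  0.7007] n 236 med|e| 0.51
seat mm [ 0.8 -1.5 -7.3] hz [-0.115  0.061  0.992] yaw 0.705
v [-1.000e-03 -9.000e-04  2.000e-04 -5.090e-02 -6.860e-02  7.296e-01] n 244 med|e| 0.5
seat mm [-1.  -0.9  0.2] hz [-0.08   0.023  0.997] yaw 0.732
26.925 [ 0.7  0.5 -0.3]
v [ 0.0023 -0.0055 -0.0031 -0.2376 -0.0777  0.794 ] n 110 med|e| 0.51
seat mm [ 2.3 -5.5 -3.1] hz [-0.158  0.182  0.971] yaw 0.796
v [-0.0077  0.0123 -0.0159 -0.0935 -0.0266  0.8107] n 107 med|e| 0.24
seat mm [ -7.7  12.3 -15.9] hz [-0.06   0.073  0.996] yaw 0.811
27.025 [ 0.3  0.1 -0.8]
```

Fit says home with yaw ≈0.73. I'll press lightly on the bar's top with shut fingers to make sure.

Emit:
servo_tool --increments '[{"x":-0.055,"y":-0.008,"z":0,"spin":0},{"x":0,"y":0,"z":0,"spin":0},{"x":0,"y":0,"z":0.05,"spin":0},{"x":0,"y":0,"z":0.1,"spin":0},{"x":0,"y":0,"z":0.1,"spin":0},{"x":0,"y":0,"z":0.04,"spin":0}]' --gripper 0

```text
time: 27.78
eef_pos: [0.5157, -0.1972, 0.1382]
eef_rot: [0.047, 0.814, 0.486, 0.313]
ft_force: [0.0, 0.6, 0.1]
opening: 0.0002
finger_force: 0.0
```

Emit:
servo_tool --increments '[{"x":0,"y":0,"z":0.02,"spin":0},{"x":0,"y":0,"z":0.02,"spin":0}]'

```text
time: 28.02
eef_pos: [0.5232, -0.1977, 0.133]
eef_rot: [0.05, 0.814, 0.486, 0.315]
ft_force: [-51.8, -13.9, 76.6]
opening: -0.0001
finger_force: 46.6
```

Emit:
servo_tool --increments '[{"x":0,"y":0,"z":-0.06,"spin":0},{"x":0,"y":0,"z":-0.14,"spin":0},{"x":0,"y":0,"z":0,"spin":0}]'

```text
time: 28.4
eef_pos: [0.4884, -0.2109, 0.1809]
eef_rot: [0.05, 0.814, 0.486, 0.314]
ft_force: [0.2, -0.1, -0.8]
opening: 0.0003
finger_force: 0.0
```

```bash
python3 runF.py F side,top .74
python3 - <<'E'
from tgt import *
p=np.load('clamp2.npy'); S=np.eye(4); S[:3,:3]=Rz(p[2])@Rs; S[:3,3]=seat(p,[0,0,0])[0]
print('contact TCP in seat', (np.linalg.inv(S)@[.5218,-.1975,.1342,1])[:3].round(4))
T=tool(); print('tool in seat',(np.linalg.inv(S)@T).round(3))
E
```

```text
v [ 6.000e-04 -1.600e-03 -7.400e-03 -1.016e-01 -8.400e-02  6.960e-01] n 236 med|e| 0.52
seat mm [ 0.6 -1.6 -7.4] hz [-0.111  0.065  0.992] yaw 0.7
v [-1.700e-03  1.000e-04  6.000e-04 -1.840e-02 -5.980e-02  7.392e-01] n 243 med|e| 0.5
seat mm [-1.7  0.1  0.6] hz [-0.061 -0.004  0.998] yaw 0.74
28.6 [ 1.2 -0.7  0.2]
contact TCP in seat [ 0.0011 -0.0006  0.0739]
tool in seat [[ 0.691  0.722  0.029 -0.003]
 [ 0.718 -0.691  0.087 -0.004]
 [ 0.083 -0.039 -0.996  0.13 ]
 [ 0.     0.     0.     1.   ]]
```

The push contact at seat z≈0.072 matches the bar top of a home handle. Now push the bar's upper arm clockwise with the shut fingers. First move beside it.

Emit:
servo_tool --increments '[{"x":0.07,"y":-0.042,"z":0.007,"spin":0},{"x":0.071,"y":-0.043,"z":0.008,"spin":0},{"x":0,"y":0,"z":0.1,"spin":0},{"x":0,"y":0,"z":0.1,"spin":0},{"x":0,"y":0,"z":0.05,"spin":0},{"x":0,"y":0,"z":0,"spin":0}]'

```text
time: 29.35
eef_pos: [0.5272, -0.1425, 0.1233]
eef_rot: [0.046, 0.815, 0.486, 0.313]
ft_force: [0.4, -0.2, 0.2]
opening: -0.0002
finger_force: 0.0
```

```bash
cat > ts.py <<'E'
from tgt import *
p=np.load('clamp2.npy'); S=np.eye(4); S[:3,:3]=Rz(p[2])@Rs; S[:3,3]=seat(p,[0,0,0])[0]
T=tool(); s=bot.sense(); print('tool in seat',(np.linalg.inv(S)@T)[:3].round(3).tolist(),s['time'],'F seat',(S[:3,:3].T@s['ft_force']).round(1))
E
python3 ts.py
```

```text
tool in seat [[0.691, 0.722, 0.027, 0.01], [0.718, -0.691, 0.089, 0.052], [0.083, -0.042, -0.996, 0.054]] 29.35 F seat [ 0.4 -0.3 -0.1]
```

Emit:
servo_tool --increments '[{"x":0.0045,"y":0.026,"z":-0.001,"spin":0},{"x":0.0045,"y":0.026,"z":-0.001,"spin":0},{"x":0.0045,"y":0.027,"z":-0.001,"spin":0}]'

```text
time: 29.72
eef_pos: [0.546, -0.1527, 0.1366]
eef_rot: [0.047, 0.814, 0.486, 0.313]
ft_force: [-4.1, 2.9, -3.7]
opening: -0.0002
finger_force: 2.3
```

```bash
python3 ts.py; python3 runF.py G top,side .4|tail -3
```

```text
tool in seat [[0.691, 0.722, 0.028, 0.031], [0.718, -0.691, 0.087, 0.037], [0.082, -0.04, -0.996, 0.056]] 29.725 F seat [-4.8  3.8 -1.1]
v [ 0.0011 -0.0029 -0.0023  0.0697 -0.0141  0.4564] n 211 med|e| 0.51
seat mm [ 1.1 -2.9 -2.3] hz [ 0.002 -0.07   0.998] yaw 0.456
29.925 [-1.7  1.6  0.7]
```

Emit:
servo_tool --increments '[{"x":-0.002,"y":0.019,"z":-0.001,"spin":0},{"x":-0.002,"y":0.019,"z":-0.001,"spin":0},{"x":-0.002,"y":0.019,"z":-0.001,"spin":0},{"x":0,"y":0,"z":0,"spin":0}]'

```text
time: 30.42
eef_pos: [0.5587, -0.1637, 0.1432]
eef_rot: [0.048, 0.814, 0.486, 0.314]
ft_force: [-2.4, 1.7, -0.7]
opening: 0.0002
finger_force: 1.2
```

```bash
python3 ts.py; python3 runF.py G2 top,side .15|tail -3
```

```text
tool in seat [[0.691, 0.722, 0.03, 0.042], [0.718, -0.69, 0.086, 0.023], [0.082, -0.038, -0.996, 0.056]] 30.425 F seat [-1.9  2.2  0.5]
v [ 0.0003 -0.0033  0.0039 -0.2023 -0.0101 -0.0704] n 271 med|e| 0.73
seat mm [ 0.3 -3.3  3.9] hz [-0.003  0.201  0.98 ] yaw -0.069
30.625 [-1.9  1.  -0.2]
```

Emit:
servo_tool --increments '[{"x":-0.01,"y":0.009,"z":0,"spin":0},{"x":0,"y":0,"z":0,"spin":0}]'

```text
time: 30.88
eef_pos: [0.5595, -0.1675, 0.1429]
eef_rot: [0.048, 0.814, 0.486, 0.314]
ft_force: [-1.3, 3.9, 3.3]
opening: 0.0
finger_force: 1.8
```

Emit:
servo_tool --increments '[{"x":-0.01,"y":0.009,"z":0,"spin":0},{"x":0,"y":0,"z":0,"spin":0}]'

```text
time: 31.12
eef_pos: [0.5602, -0.1699, 0.1425]
eef_rot: [0.047, 0.814, 0.487, 0.314]
ft_force: [-4.4, 10.9, 9.4]
opening: -0.0002
finger_force: 6.1
```

```bash
python3 ts.py
```

```text
tool in seat [[0.691, 0.723, 0.03, 0.042], [0.718, -0.69, 0.09, 0.017], [0.085, -0.04, -0.996, 0.056]] 31.125 F seat [ 4.  11.7  8.7]
```

Force rises to 12 N, well above the turning force, so it's against the stop. One more small push, then back off and check.

Emit:
servo_tool --increments '[{"x":-0.005,"y":0.005,"z":0,"spin":0},{"x":0,"y":0,"z":0,"spin":0}]'

```text
time: 31.38
eef_pos: [0.5606, -0.1708, 0.1425]
eef_rot: [0.046, 0.813, 0.487, 0.314]
ft_force: [-6.9, 15.6, 12.2]
opening: -0.0
finger_force: 9.1
```

Emit:
servo_tool --increments '[{"x":0.04,"y":-0.04,"z":0,"spin":0},{"x":0.04,"y":-0.04,"z":0,"spin":0},{"x":0,"y":0,"z":-0.15,"spin":0},{"x":0,"y":0,"z":-0.2,"spin":0},{"x":0,"y":0,"z":-0.2,"spin":0},{"x":0,"y":0,"z":-0.2,"spin":0},{"x":0,"y":0,"z":0,"spin":0}]'

```text
time: 32.25
eef_pos: [0.4248, -0.1931, 0.327]
eef_rot: [0.052, 0.814, 0.486, 0.314]
ft_force: [0.0, 0.3, -0.8]
opening: 0.0001
finger_force: 0.0
```

```bash
sed -i "s/for z in(.001,.008):/for z in(.001,.005,-.004):/" runF.py; python3 runF.py I top,side 0; python3 ts.py
```

```text
v [-0.0007  0.0018  0.0018  0.0814 -0.0074  0.0101] n 277 med|e| 0.47
seat mm [-0.7  1.8  1.8] hz [-0.007 -0.081  0.997] yaw 0.01
v [-0.0007  0.0018  0.0018  0.0808 -0.0075  0.0103] n 277 med|e| 0.48
seat mm [-0.7  1.8  1.8] hz [-0.007 -0.081  0.997] yaw 0.01
v [ 0.0002 -0.0028 -0.0047 -0.0344 -0.0432 -0.004 ] n 275 med|e| 0.75
seat mm [ 0.2 -2.8 -4.7] hz [-0.043  0.034  0.998] yaw -0.003
32.45 [-0.2 -0.2 -0.5]
tool in seat [[0.691, 0.722, 0.028, 0.034], [0.718, -0.691, 0.088, 0.029], [0.083, -0.04, -0.996, 0.281]] 32.45 F seat [-0.5 -0.2 -0.2]
```

The fit reads yaw 0.01 and height about 1.8±2 mm. I'll check seating with one gentle press on the bar's top.

Emit:
servo_tool --increments '[{"x":-0.1,"y":0.005,"z":0.12,"spin":0},{"x":-0.1,"y":0.005,"z":0.15,"spin":0},{"x":0,"y":0,"z":0.17,"spin":0},{"x":0,"y":0,"z":0.17,"spin":0},{"x":0,"y":0,"z":0.025,"spin":0},{"x":0,"y":0,"z":0,"spin":0}]'

```text
time: 33.2
eef_pos: [0.5137, -0.1988, 0.1443]
eef_rot: [0.047, 0.814, 0.486, 0.313]
ft_force: [-0.1, -0.8, -0.4]
opening: -0.0001
finger_force: 0.0
```

```bash
python3 ts.py
```

```text
tool in seat [[0.691, 0.722, 0.028, 0.0], [0.718, -0.69, 0.088, 0.0], [0.083, -0.041, -0.996, 0.087]] 33.2 F seat [-0.4 -0.8 -0.1]
```

Emit:
servo_tool --increments '[{"x":0,"y":0,"z":0.03,"spin":0},{"x":0,"y":0,"z":0.01,"spin":0},{"x":0,"y":0,"z":0,"spin":0}]'

```text
time: 33.58
eef_pos: [0.5204, -0.1969, 0.1355]
eef_rot: [0.048, 0.814, 0.486, 0.313]
ft_force: [0.3, 0.3, -0.3]
opening: -0.0001
finger_force: 0.0
```

```bash
python3 ts.py
```

```text
tool in seat [[0.691, 0.722, 0.029, 0.001], [0.718, -0.691, 0.086, 0.0], [0.082, -0.038, -0.996, 0.076]] 33.575 F seat [ 0.1  0.2 -0.5]
```

Emit:
servo_tool --increments '[{"x":0,"y":0,"z":0.006,"spin":0},{"x":0,"y":0,"z":0,"spin":0}]'

```text
time: 33.83
eef_pos: [0.5215, -0.1965, 0.134]
eef_rot: [0.048, 0.814, 0.486, 0.313]
ft_force: [-1.7, -0.1, 0.7]
opening: 0.0001
finger_force: 0.4
```

Emit:
servo_tool --increments '[{"x":0,"y":0,"z":0.006,"spin":0},{"x":0,"y":0,"z":0,"spin":0}]'

```text
time: 34.08
eef_pos: [0.5226, -0.1965, 0.1338]
eef_rot: [0.049, 0.814, 0.486, 0.314]
ft_force: [-14.9, -0.7, 19.7]
opening: 0.0002
finger_force: 12.4
```

```bash
python3 ts.py
```

```text
tool in seat [[0.69, 0.723, 0.031, 0.002], [0.719, -0.69, 0.085, 0.0], [0.083, -0.037, -0.996, 0.073]] 34.075 F seat [-0.7  2.9 24.6]
```

Contact is stiff at seat z≈0.073 with 25 N, the same height as before, so the handle is home. Retreat and hand in.

Emit:
servo_tool --increments '[{"x":0,"y":0,"z":-0.1,"spin":0},{"x":0,"y":0,"z":-0.2,"spin":0},{"x":0,"y":0,"z":-0.2,"spin":0},{"x":0,"y":0,"z":0,"spin":0}]'

```text
time: 34.58
eef_pos: [0.4385, -0.2318, 0.2555]
eef_rot: [0.051, 0.814, 0.486, 0.314]
ft_force: [-0.2, -0.5, -0.6]
opening: -0.0004
finger_force: 0.0
```

```bash
python3 runF.py J top,side 0; python3 ts.py; python3 -c "
from workcell import bot
print(bot.hand_in())"
```

```text
v [-0.0004  0.0017  0.0019  0.0742 -0.0088  0.0069] n 277 med|e| 0.49
seat mm [-0.4  1.7  1.9] hz [-0.009 -0.074  0.997] yaw 0.007
v [-0.0004  0.0017  0.0019  0.0741 -0.0092  0.007 ] n 278 med|e| 0.48
seat mm [-0.4  1.7  1.9] hz [-0.009 -0.074  0.997] yaw 0.007
v [ 0.0017 -0.001  -0.0042  0.0362 -0.066   0.0551] n 275 med|e| 0.75
seat mm [ 1.7 -1.  -4.2] hz [-0.065 -0.038  0.997] yaw 0.054
34.775 [ 0.4 -0.7  0.3]
tool in seat [[0.691, 0.722, 0.028, -0.004], [0.718, -0.691, 0.088, -0.012], [0.083, -0.041, -0.996, 0.22]] 34.775 F seat [ 0.4 -0.8  0.2]
the job is handed in; nothing more can be done
None
```

The job is handed in at about 35 s with no verdict shown: my last measurements put the handle home on the collar, the bar within 0.01 rad of closed and the arm clear, though the carried handle hit something unseen at about 104 N on the way, and I did not re-check the bystanders.

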